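Sort the spares canisters and set their push-pull caps

ROBOT

A 6-joint arm with a two-finger parallel gripper is mounted at the origin on the work surface. World frame = base frame: x ahead of the robot, y to its left, z up, the work surface at z = 0. Lengths are in m, angles in rad, forces in N, time in s.
With the tool pointing down it reaches from about 0.425 to 0.95 m from the base axis. Payload 3.5 kg.
Tool frame: the origin (TCP) lies at the very end of the fingers, on their centre line; the grasp point (between the pads) lies 19 mm behind it; y points along the fingers, z is the direction in which the jaws open and shut, and the axes are right-handed (so a half turn about y gives the same grasp; the last joint's range is limited). The gripper opens to 85 mm and grips with 20 to 120 N. Pads are 22 mm wide; open, the fingers measure 114 mm over their backs; the gripper's body (76 mm by 85 mm) begins 54 mm behind the grasp point. The pads swing forward as they close: fully open they stand 13 mm farther back than shut.
Start: joints at [0.997, 0.286, 1.577, -0, 1.279, -0.15], TCP at [0.278, 0.615, 0.231] pointing down, gripper open.
Joint ranges: [-2.77, 2.77], [-0.9, 2.22], [0.21, 2.48], [-1.53, 4.67], [0.24, 2.81], [-2.84, 2.84]. Speed limits (rad/s): [2.79, 2.79, 3.14, 3.14, 3.14, 3.14].

INTERFACE

Orientations are given as a unit quaternion [x, y, z, w].
In Python, from plant import ctrl, cams gives the robot as it stands.
- The arm moves only by the tool play_rows, never from a script. Its argument "steps" is a list of rows, each an object of numbers: "claw": the finger opening in cm, from 0 to 8.54; "tx", "ty", "tz": the shift along the tool's x, y, z in cm; "ax", "ay", "az": the turn, a rotation vector about the tool's x, y, z in degrees. A call has 1 to 12 rows; each row is the pose to reach, as a shift and turn from the pose commanded when the call began, along the tool's axes at that moment; what a row does not reach only later rows make up. A row lasts 1/12 s, in which the tool goes at most 41.7 mm and 7.16 degrees, less where a joint would pass 70% of its speed; a pose out of reach is approached as far as the arm can. A call with a gripper value outside its range is refused whole. The fingers move at their own pace and stop on an object; "grip_force" is the grip in N (left out, the last holds). Time passes only in rows, so rows that repeat a pose let the fingers close. It gives the time, the measured TCP pose, the force and the opening at its end, in the units of the state.
- ctrl.get_state(): the state, without advancing time (a new reading comes with each control period).
- cams.read_camera(name): name is "side" or "top"; returns (picture, depth): 420x560x3 uint8, blue, green, red; 420x560 float32, m along the optical axis (not along the pixel's ray), 0 where there is no reading.
- cams.camera_model(name): a dict with "intrinsics" (3x3 intrinsics, pixels), "rvec" (rotation vector, rad) and "tvec" (3), from world to camera coordinates, as OpenCV has them. Camera axes: x right, y down, z forward; pixel columns grow to the right and rows downward; lengths in m; the calibration is good to about 2 mm. A picture is of the moment at which its call begins. camera_model takes no time and is no camera call.
- ctrl.sign_off(): hands the job in, once; it reports no verdict.
The state is a dict: "time": time; "qpos": joint angles; "dq": joint speeds; "joint_efforts": joint torques, N m; "eef_pos": TCP position; "tcp_rot": TCP orientation; "contact_force": force on the tool from outside, world axes, zero at the start; "wrist_torque": the same for the moment, N m; "opening": opening from 0.0 (shut) to 1.0 (fully open).
Only numpy, scipy, OpenCV 4.12 (cv2) and the standard library are available. Lean on these libraries where they do the work, as an engineer would, in place of code of your own. Each camera call takes 0.05 s, during which the arm holds its last target.

TASK

The spares canisters on the bicycle stall look alike, but some are packed with parts and some are empty: lift each one to feel which it is. Stand every packed canister in the wooden crate with its cap pulled fully up, so that customers can reach in, and every empty one in the steel tray with its cap pressed fully home against dust. Leave the chainring, the pedal and the headlamp where they lie.

Things in the scene. Friction and masses are not known exactly. Their poses are not given: they have to be found in the camera images.
- can_1: Plain aluminium spares canister, upright cylinder 54 mm across, 70 mm high to its flat shoulder, with a white push-pull cap on top. Origin: centre of its underside; z along its axis. All look alike; packed ones weigh 0.67 to 0.82 kg, empty ones 0.14 to 0.18 kg, and only lifting tells which. May be absent.
- cap_1 (a joint): Captive push-pull cap on can_1's axis: white plastic cylinder, 28 mm across, 30 mm tall. Value: m above home. 0 = closed (top 102 mm above the canister's underside); 0.012 = fully up (114 mm). Clicks at both ends: about 4.5 N moves it off an end, 1.5 N at half-way, where it sticks and starts; beyond, a spring helps it to the nearer end. An empty canister weighs less than the pull that opens it.
- can_2: Plain aluminium spares canister, upright cylinder 54 mm across, 70 mm high to its flat shoulder, with a white push-pull cap on top. Origin: centre of its underside; z along its axis. All look alike; packed ones weigh 0.67 to 0.82 kg, empty ones 0.14 to 0.18 kg, and only lifting tells which. May be absent.
- cap_2 (a joint): Captive push-pull cap on can_2's axis: white plastic cylinder, 28 mm across, 30 mm tall. Value: m above home. 0 = closed (top 102 mm above the canister's underside); 0.012 = fully up (114 mm). Clicks at both ends: about 4.5 N moves it off an end, 1.5 N at half-way, where it sticks and starts; beyond, a spring helps it to the nearer end. An empty canister weighs less than the pull that opens it.
- can_3: Plain aluminium spares canister, upright cylinder 54 mm across, 70 mm high to its flat shoulder, with a white push-pull cap on top. Origin: centre of its underside; z along its axis. All look alike; packed ones weigh 0.67 to 0.82 kg, empty ones 0.14 to 0.18 kg, and only lifting tells which. May be absent.
- cap_3 (a joint): Captive push-pull cap on can_3's axis: white plastic cylinder, 28 mm across, 30 mm tall. Value: m above home. 0 = closed (top 102 mm above the canister's underside); 0.012 = fully up (114 mm). Clicks at both ends: about 4.5 N moves it off an end, 1.5 N at half-way, where it sticks and starts; beyond, a spring helps it to the nearer end. An empty canister weighs less than the pull that opens it.
- can_4: Plain aluminium spares canister, upright cylinder 54 mm across, 70 mm high to its flat shoulder, with a white push-pull cap on top. Origin: centre of its underside; z along its axis. All look alike; packed ones weigh 0.67 to 0.82 kg, empty ones 0.14 to 0.18 kg, and only lifting tells which. May be absent.
- cap_4 (a joint): Captive push-pull cap on can_4's axis: white plastic cylinder, 28 mm across, 30 mm tall. Value: m above home. 0 = closed (top 102 mm above the canister's underside); 0.012 = fully up (114 mm). Clicks at both ends: about 4.5 N moves it off an end, 1.5 N at half-way, where it sticks and starts; beyond, a spring helps it to the nearer end. An empty canister weighs less than the pull that opens it.
- can_5: Plain aluminium spares canister, upright cylinder 54 mm across, 70 mm high to its flat shoulder, with a white push-pull cap on top. Origin: centre of its underside; z along its axis. All look alike; packed ones weigh 0.67 to 0.82 kg, empty ones 0.14 to 0.18 kg, and only lifting tells which. May be absent.
- cap_5 (a joint): Captive push-pull cap on can_5's axis: white plastic cylinder, 28 mm across, 30 mm tall. Value: m above home. 0 = closed (top 102 mm above the canister's underside); 0.012 = fully up (114 mm). Clicks at both ends: about 4.5 N moves it off an end, 1.5 N at half-way, where it sticks and starts; beyond, a spring helps it to the nearer end. An empty canister weighs less than the pull that opens it.
- can_6: Plain aluminium spares canister, upright cylinder 54 mm across, 70 mm high to its flat shoulder, with a white push-pull cap on top. Origin: centre of its underside; z along its axis. All look alike; packed ones weigh 0.67 to 0.82 kg, empty ones 0.14 to 0.18 kg, and only lifting tells which. May be absent.
- cap_6 (a joint): Captive push-pull cap on can_6's axis: white plastic cylinder, 28 mm across, 30 mm tall. Value: m above home. 0 = closed (top 102 mm above the canister's underside); 0.012 = fully up (114 mm). Clicks at both ends: about 4.5 N moves it off an end, 1.5 N at half-way, where it sticks and starts; beyond, a spring helps it to the nearer end. An empty canister weighs less than the pull that opens it.
- crate: Shallow wooden crate, fixed, 270 mm (its x) by 150 mm (its y), plywood floor with its top 6 mm up; side boards 8 mm thick and 24 mm high along the long sides, end boards 10 mm thick and 45 mm high. Free floor 250 x 134 mm, room for three canisters in a row along x. Origin: centre of its underside. It may stand left or right.
- tray: Flat steel tray, fixed, 230 mm (its x) by 180 mm (its y), with walls 3 mm thick and 14 mm high all round and a rolled rim (3 mm radius, 92 mm from the middle in y, 117 mm in x); floor top 3 mm up. Room for three canisters in a row along x. Origin: centre of its underside. It stands on the side opposite the crate.
- chainring: Bystander: flat steel bicycle chainring, 116 mm across, 6 mm thick, lying on the cloth. Origin: centre of its underside.
- pedal: Bystander: bicycle pedal, 90 x 78 x 24 mm (x, y, z), two rubber blocks on a steel spindle. Origin: centre of its underside.
- headlamp: Bystander: chromed bicycle headlamp lying on its glass, 76 mm across, 71 mm tall. Origin: centre of its underside.
There are look-alikes about, which are no part of the job. What is shaped like the can_6 but yellow is not meant.

How it is judged:
At the end, for the whole second after the job is handed in: Every packed canister stands upright (within 0.12 rad) and at rest on the crate's floor with its cap at least 10.5 mm up (12 mm is the top stop); every empty one stands so on the tray's floor with its cap within 1.5 mm of home. Packed means that it weighs on the floor under it with more than 4 N (((x of can_1 in the frame of crate between -0.103 and 0.103 m and y of can_1 in the frame of crate between -0.045 and 0.045 m and z of can_1 in the frame of crate between -0.003 and 0.012 m and angle between can_1's own z axis and vertical below 0.12 rad and linear speed of can_1 below 0.02 m/s and contact force between can_1 and crate above 4 N and value of joint cap_1 above 0.0105 m) or (x of can_1 in the frame of tray between -0.092 and 0.092 m and y of can_1 in the frame of tray between -0.067 and 0.067 m and z of can_1 in the frame of tray between -0.003 and 0.009 m and angle between can_1's own z axis and vertical below 0.12 rad and linear speed of can_1 below 0.02 m/s and contact force between can_1 and tray between 0.5 and 3 N and value of joint cap_1 below 0.0015 m)) and ((x of can_2 in the frame of crate between -0.103 and 0.103 m and y of can_2 in the frame of crate between -0.045 and 0.045 m and z of can_2 in the frame of crate between -0.003 and 0.012 m and angle between can_2's own z axis and vertical below 0.12 rad and linear speed of can_2 below 0.02 m/s and contact force between can_2 and crate above 4 N and value of joint cap_2 above 0.0105 m) or (x of can_2 in the frame of tray between -0.092 and 0.092 m and y of can_2 in the frame of tray between -0.067 and 0.067 m and z of can_2 in the frame of tray between -0.003 and 0.009 m and angle between can_2's own z axis and vertical below 0.12 rad and linear speed of can_2 below 0.02 m/s and contact force between can_2 and tray between 0.5 and 3 N and value of joint cap_2 below 0.0015 m)) and ((x of can_3 in the frame of crate between -0.103 and 0.103 m and y of can_3 in the frame of crate between -0.045 and 0.045 m and z of can_3 in the frame of crate between -0.003 and 0.012 m and angle between can_3's own z axis and vertical below 0.12 rad and linear speed of can_3 below 0.02 m/s and contact force between can_3 and crate above 4 N and value of joint cap_3 above 0.0105 m) or (x of can_3 in the frame of tray between -0.092 and 0.092 m and y of can_3 in the frame of tray between -0.067 and 0.067 m and z of can_3 in the frame of tray between -0.003 and 0.009 m and angle between can_3's own z axis and vertical below 0.12 rad and linear speed of can_3 below 0.02 m/s and contact force between can_3 and tray between 0.5 and 3 N and value of joint cap_3 below 0.0015 m)) and ((x of can_4 in the frame of crate between -0.103 and 0.103 m and y of can_4 in the frame of crate between -0.045 and 0.045 m and z of can_4 in the frame of crate between -0.003 and 0.012 m and angle between can_4's own z axis and vertical below 0.12 rad and linear speed of can_4 below 0.02 m/s and contact force between can_4 and crate above 4 N and value of joint cap_4 above 0.0105 m) or (x of can_4 in the frame of tray between -0.092 and 0.092 m and y of can_4 in the frame of tray between -0.067 and 0.067 m and z of can_4 in the frame of tray between -0.003 and 0.009 m and angle between can_4's own z axis and vertical below 0.12 rad and linear speed of can_4 below 0.02 m/s and contact force between can_4 and tray between 0.5 and 3 N and value of joint cap_4 below 0.0015 m)) and ((x of can_5 in the frame of crate between -0.103 and 0.103 m and y of can_5 in the frame of crate between -0.045 and 0.045 m and z of can_5 in the frame of crate between -0.003 and 0.012 m and angle between can_5's own z axis and vertical below 0.12 rad and linear speed of can_5 below 0.02 m/s and contact force between can_5 and crate above 4 N and value of joint cap_5 above 0.0105 m) or (x of can_5 in the frame of tray between -0.092 and 0.092 m and y of can_5 in the frame of tray between -0.067 and 0.067 m and z of can_5 in the frame of tray between -0.003 and 0.009 m and angle between can_5's own z axis and vertical below 0.12 rad and linear speed of can_5 below 0.02 m/s and contact force between can_5 and tray between 0.5 and 3 N and value of joint cap_5 below 0.0015 m)) and ((x of can_6 in the frame of crate between -0.103 and 0.103 m and y of can_6 in the frame of crate between -0.045 and 0.045 m and z of can_6 in the frame of crate between -0.003 and 0.012 m and angle between can_6's own z axis and vertical below 0.12 rad and linear speed of can_6 below 0.02 m/s and contact force between can_6 and crate above 4 N and value of joint cap_6 above 0.0105 m) or (x of can_6 in the frame of tray between -0.092 and 0.092 m and y of can_6 in the frame of tray between -0.067 and 0.067 m and z of can_6 in the frame of tray between -0.003 and 0.009 m and angle between can_6's own z axis and vertical below 0.12 rad and linear speed of can_6 below 0.02 m/s and contact force between can_6 and tray between 0.5 and 3 N and value of joint cap_6 below 0.0015 m))); the robot touches nothing.
It fails at once if the chainring is moved by more than 30 mm (distance of chainring from where it was at the start of the episode above 0.03 m).
It fails at once if the pedal is moved by more than 30 mm (distance of pedal from where it was at the start of the episode above 0.03 m).
It fails at once if the headlamp is moved by more than 30 mm (distance of headlamp from where it was at the start of the episode above 0.03 m).
Of can_1, can_2, can_3, can_4, can_5, can_6 only 4 to 5 are there at a start; the rules pass over those that are not, and their reading is None.
At some moment in a run one of can_1, can_2, can_3, can_4, can_5, can_6 may be knocked a few centimetres aside while the robot is not near it.
It also fails if it takes over 208 s, if anything falls off the work surface, if the arm or the gripper's body presses on something with over 40 N, if the wrist force passes 120 N, or if a joint passes its speed limit or range.

## Working session

There is one attempt and no reset: what is moved stays moved. The work goes in short steps, Python scripts to look and compute and a tool call to move; the robot and the scene stay as the last step left them, time stands still between calls to the robot, and variables do not carry over. Pictures are saved under pics/ and viewed, and the job is handed in when it is done.

Besides the shell and the picture viewer there is one more tool, called after "Call:" as name(argument=value, ...) on one line, values as JSON. play_rows: Moves the arm, as the interface text tells. Its arguments: {"type":"object","properties":{"steps":{"type":"array","items":{"type":"object","properties":{"claw":{"type":"number"},"tx":{"type":"number"},"ty":{"type":"number"},"tz":{"type":"number"},"ax":{"type":"number"},"ay":{"type":"number"},"az":{"type":"number"}}}},"grip_force":{"type":"number"}},"required":["steps"]}

```bash
ls; mkdir -p pics
cat > h.py <<'E'
from plant import ctrl, cams
import numpy as np, cv2
def snap(n,fn):
    im,d=cams.read_camera(n); cv2.imwrite('pics/'+fn+'.png',im); np.save('pics/'+fn+'.npy',d); return im,d
def w(n,u,v,z):
    m=cams.camera_model(n);K=np.array(m['intrinsics']);R=cv2.Rodrigues(np.array(m['rvec']))[0];t=np.array(m['tvec']).ravel()
    return R.T@(np.linalg.inv(K)@[u,v,1]*z-t)
def cloud(n,d):
    m=cams.camera_model(n);K=np.array(m['intrinsics']);R=cv2.Rodrigues(np.array(m['rvec']))[0];t=np.array(m['tvec']).ravel()
    v,u=np.indices(d.shape);p=np.stack([(u-K[0,2])/K[0,0]*d,(v-K[1,2])/K[1,1]*d,d],-1)
    return (p-t)@R
E
python3 - <<'E'
from h import *
print(ctrl.get_state())
for n in('side','top'):
    im,d=snap(n,n+'0');P=cloud(n,d);m=cams.camera_model(n);print(n,m,P[210,280])
E
```

```text
pics
{'time': 0.0, 'qpos': array([ 9.97007968e-01,  2.87206006e-01,  1.57819816e+00, -6.77411811e-06,
        1.27860470e+00, -1.49988413e-01]), 'dq': array([ 7.88900869e-05, -4.38648219e-04, -2.91529778e-03,  9.54611824e-04,
        6.44489008e-04,  4.60921720e-04]), 'joint_efforts': array([-4.68334365e-04, -4.05963707e+01, -2.92638195e+01, -1.25567335e-04,
        5.62864836e-03,  1.26621717e-05]), 'eef_pos': array([0.27717911, 0.61473215, 0.22990883]), 'tcp_rot': array([ 0.69209036, -0.14901662,  0.14841603, -0.69049088]), 'contact_force': array([-1.10755482,  0.37418545, -0.84286465]), 'wrist_torque': array([ 0.00507392,  0.03139181, -0.01708422]), 'opening': 0.998367025753621}
side {'intrinsics': array([[481.63900818,   0.        , 286.07826207],
       [  0.        , 481.63900818, 215.43414482],
       [  0.        ,   0.        ,   1.        ]]), 'rvec': array([ 2.23017233, -0.55863439,  0.28032056]), 'tvec': array([-0.47695028,  0.21387323,  0.93517609])} [ 0.57714218  0.09389544 -0.000752  ]
top {'intrinsics': array([[430.65530678,   0.        , 278.40760537],
       [  0.        , 430.65530678, 209.34746891],
       [  0.        ,   0.        ,   1.        ]]), 'rvec': array([ 2.18989651, -2.14281335,  0.14521422]), 'tvec': array([-0.02139548,  0.57081616,  1.13067995])} [ 0.5652665  -0.01273088  0.06963156]
```

View pics/top0.png

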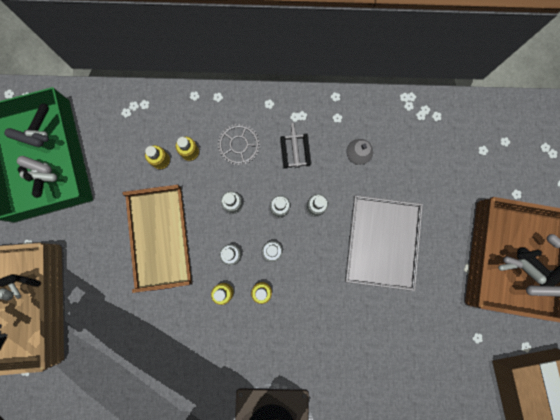

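View pics/side0.png

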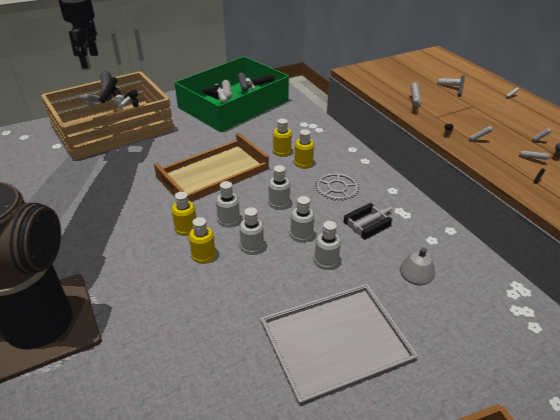

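The five grey canisters are at top-view pixels (231,202), (280,205), (317,204), (231,254) and (272,251). The four yellow ones, at (155,157), (186,148), (221,294) and (262,293), are look-alikes to leave. Next I confirm that in a crop and measure.

```bash
cat >> h.py <<'E'
from scipy.spatial.transform import Rotation as Ro
from scipy.optimize import least_squares
def fitcirc(xy,r):
    f=lambda c:np.hypot(*(xy-c).T)-r
    return least_squares(f,xy.mean(0),loss='soft_l1',f_scale=.001).x
def cans(P,lo=.055,hi=.13,xlim=(.3,.8),ylim=(-.4,.4)):
    M=((P[...,2]>lo)&(P[...,2]<hi)&(P[...,0]>xlim[0])&(P[...,0]<xlim[1])&(P[...,1]>ylim[0])&(P[...,1]<ylim[1])).astype(np.uint8)
    n,l,s,c=cv2.connectedComponentsWithStats(M)
    return [(i,l==i,c[i]) for i in range(1,n) if s[i,4]>40]
E
python3 - <<'E'
from h import *
im=cv2.imread('pics/top0.png')
cv2.imwrite('pics/crop0.png',cv2.resize(im[100:310,110:440],None,fx=2.4,fy=2.4,interpolation=cv2.INTER_CUBIC))
for n in('top','side'):
    d=np.load(f'pics/{n}0.npy');P=cloud(n,d)
    for i,m,c in cans(P):
        p=P[m];cap=p[p[:,2]>.09];
        sh=p[(p[:,2]<.078)]
        print(n,c.round(),len(p),'capmean',cap.mean(0).round(4) if len(cap) else None,'ztop',np.percentile(p[:,2],[50,90,97]).round(4),'ctr',((p[:,:2].min(0)+p[:,:2].max(0))/2).round(4))
print(Ro.from_quat(ctrl.get_state()['tcp_rot']).as_matrix().round(3))
# crate / tray
d=np.load('pics/top0.npy');P=cloud('top',d)
for nm,(u0,u1,v0,v1),zr in (('crate',(118,200,175,300),(.012,.06)),('tray',(338,430,190,295),(.009,.03))):
    Q=P[v0:v1,u0:u1].reshape(-1,3);q=Q[(Q[:,2]>zr[0])&(Q[:,2]<zr[1])]
    r=cv2.minAreaRect(q[:,:2].astype(np.float32));print(nm,len(q),r, np.percentile(q[:,2],[5,50,95]).round(3))
E
```

```text
top [185. 146.] 318 capmean [0.7325 0.2443 0.1004] ztop [0.0708 0.1017 0.1032] ctr [0.7323 0.2452]
top [154. 155.] 332 capmean [0.7061 0.3246 0.1001] ztop [0.0708 0.1015 0.104 ] ctr [0.7073 0.3243]
top [231. 201.] 324 capmean [0.5865 0.1175 0.1066] ztop [0.0702 0.1083 0.11  ] ctr [0.5876 0.1184]
top [318. 204.] 320 capmean [ 0.584  -0.1111  0.1075] ztop [0.0705 0.1093 0.1107] ctr [ 0.5847 -0.112 ]
top [280. 205.] 320 capmean [ 0.5783 -0.0116  0.1064] ztop [0.0702 0.1078 0.1096] ctr [ 0.578  -0.0113]
top [272. 251.] 336 capmean [0.4577 0.0063 0.1069] ztop [0.0703 0.1081 0.1094] ctr [0.4581 0.0058]
top [230. 254.] 334 capmean [0.4469 0.1154 0.1081] ztop [0.0704 0.1095 0.1113] ctr [0.4466 0.1152]
top [261. 293.] 343 capmean [0.3501 0.0315 0.101 ] ztop [0.0703 0.1023 0.1035] ctr [0.3497 0.0317]
top [221. 294.] 348 capmean [0.3453 0.1343 0.1009] ztop [0.0703 0.1021 0.1036] ctr [0.3453 0.1344]
side [282. 130.] 281 capmean [0.7066 0.3233 0.0983] ztop [0.0704 0.1001 0.1021] ctr [0.7079 0.3245]
side [305. 142.] 307 capmean [0.7328 0.2425 0.098 ] ztop [0.0702 0.0996 0.1021] ctr [0.7334 0.2427]
[... 442 characters left out ...]
 0.0045 0.1023] ztop [0.0708 0.1057 0.1071] ctr [0.4575 0.0037]
side [201. 233.] 501 capmean [0.349  0.0298 0.0989] ztop [0.0702 0.1013 0.1024] ctr [0.3493 0.0304]
side [329. 238.] 542 capmean [ 0.583  -0.1141  0.1038] ztop [0.0711 0.108  0.1094] ctr [ 0.5841 -0.1127]
side [423. 252.] 54 capmean None ztop [0.068  0.0708 0.0716] ctr [ 0.7443 -0.2331]
[[ 0.912 -0.001  0.411]
 [-0.411 -0.002  0.912]
 [-0.    -1.    -0.002]]
crate 1309 ((0.4872892200946808, 0.31632623076438904), (0.27301210165023804, 0.15155497193336487), 9.108519554138184) [0.015 0.024 0.046]
tray 994 ((0.48984402418136597, -0.30070605874061584), (0.19155913591384888, 0.24055986106395721), 84.00628662109375) [0.01  0.016 0.02 ]
```

View pics/crop0.png

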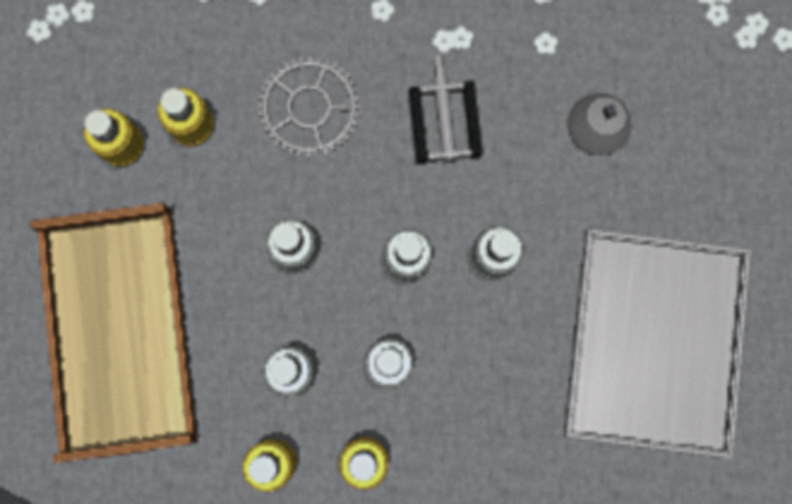

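```bash
cat >> h.py <<'E'
def mv(*t):
    s=ctrl.get_state();R=Ro.from_quat(s['tcp_rot']).as_matrix();e=R.T@(np.array(t)-s['eef_pos'])*100
    print('t',s['time'],'tcp',s['eef_pos'].round(4),'F',s['contact_force'].round(2),'op',round(s['opening'],3),'-> txyz cm',e.round(2),'rows',round(np.linalg.norm(e)/4.17,1))
E
python3 -c "
from h import *
mv(.5867,.1165,.16)
c=np.array([.4873,.3163]);a=np.radians(9.1);print('crate slots',[(c+k*np.array([np.cos(a),np.sin(a)])).round(4) for k in(-.078,0,.078)])
c=np.array([.4898,-.3007]);a=np.radians(-6);print('tray slots',[(c+k*np.array([np.cos(a),np.sin(a)])).round(4) for k in(-.07,0,.07)])"
```

```text
t 0.1 tcp [0.2772 0.6148 0.2301] F [-0.22 -0.26  0.84] op 0.998 -> txyz cm [ 48.7    7.06 -32.68] rows 14.2
crate slots [array([0.4103, 0.304 ]), array([0.4873, 0.3163]), array([0.5643, 0.3286])]
tray slots [array([ 0.4202, -0.2934]), array([ 0.4898, -0.3007]), array([ 0.5594, -0.308 ])]
```

Call:
play_rows(steps=[{"tx": 48.7, "ty": 7.0, "tz": -32.7, "claw": 5.5}, {"tx": 48.7, "ty": 7.0, "tz": -32.7, "claw": 5.5}, {"tx": 48.7, "ty": 7.0, "tz": -32.7, "claw": 5.5}, {"tx": 48.7, "ty": 7.0, "tz": -32.7, "claw": 5.5}, {"tx": 48.7, "ty": 7.0, "tz": -32.7, "claw": 5.5}, {"tx": 48.7, "ty": 7.0, "tz": -32.7, "claw": 5.5}, {"tx": 48.7, "ty": 7.0, "tz": -32.7, "claw": 5.5}, {"tx": 48.7, "ty": 7.0, "tz": -32.7, "claw": 5.5}, {"tx": 48.7, "ty": 7.0, "tz": -32.7, "claw": 5.5}, {"tx": 48.7, "ty": 7.0, "tz": -32.7, "claw": 5.5}, {"tx": 48.7, "ty": 7.0, "tz": -32.7, "claw": 5.5}, {"tx": 48.7, "ty": 7.0, "tz": -32.7, "claw": 5.5}], grip_force=50)

```text
invalid input at $.steps[0]: expected keys claw, tx, ty, tz, ax, ay, az
```

```bash
python3 -c "
from h import *
mv(.5867,.1165,.16)"
```

```text
t 0.1 tcp [0.2772 0.6148 0.2301] F [-0.22 -0.26  0.84] op 0.998 -> txyz cm [ 48.7    7.06 -32.68] rows 14.2
```

Call:
play_rows(steps=[{"tx": 48.7, "ty": 7.0, "tz": -32.7, "ax": 0, "ay": 0, "az": 0, "claw": 5.5}, {"tx": 48.7, "ty": 7.0, "tz": -32.7, "ax": 0, "ay": 0, "az": 0, "claw": 5.5}, {"tx": 48.7, "ty": 7.0, "tz": -32.7, "ax": 0, "ay": 0, "az": 0, "claw": 5.5}, {"tx": 48.7, "ty": 7.0, "tz": -32.7, "ax": 0, "ay": 0, "az": 0, "claw": 5.5}, {"tx": 48.7, "ty": 7.0, "tz": -32.7, "ax": 0, "ay": 0, "az": 0, "claw": 5.5}, {"tx": 48.7, "ty": 7.0, "tz": -32.7, "ax": 0, "ay": 0, "az": 0, "claw": 5.5}, {"tx": 48.7, "ty": 7.0, "tz": -32.7, "ax": 0, "ay": 0, "az": 0, "claw": 5.5}, {"tx": 48.7, "ty": 7.0, "tz": -32.7, "ax": 0, "ay": 0, "az": 0, "claw": 5.5}, {"tx": 48.7, "ty": 7.0, "tz": -32.7, "ax": 0, "ay": 0, "az": 0, "claw": 5.5}, {"tx": 48.7, "ty": 7.0, "tz": -32.7, "ax": 0, "ay": 0, "az": 0, "claw": 5.5}, {"tx": 48.7, "ty": 7.0, "tz": -32.7, "ax": 0, "ay": 0, "az": 0, "claw": 5.5}, {"tx": 48.7, "ty": 7.0, "tz": -32.7, "ax": 0, "ay": 0, "az": 0, "claw": 5.5}], grip_force=50)

```text
time: 1.1
eef_pos: [0.5398, 0.1916, 0.1715]
tcp_rot: [0.691, -0.149, 0.149, -0.691]
contact_force: [0.5, 0.4, 1.4]
opening: 0.645
```

```bash
python3 -c "
from h import *
mv(.5867,.1165,.16)"
```

```text
t 1.1 tcp [0.5398 0.1916 0.1715] F [0.52 0.4  1.38] op 0.645 -> txyz cm [ 7.36  1.15 -4.91] rows 2.1
```

Call:
play_rows(steps=[{"tx": 7.4, "ty": 1.0, "tz": -4.9, "ax": 0, "ay": 0, "az": 0, "claw": 5.5}, {"tx": 7.4, "ty": 1.0, "tz": -4.9, "ax": 0, "ay": 0, "az": 0, "claw": 5.5}, {"tx": 7.4, "ty": 1.0, "tz": -4.9, "ax": 0, "ay": 0, "az": 0, "claw": 5.5}, {"tx": 7.4, "ty": 1.0, "tz": -4.9, "ax": 0, "ay": 0, "az": 0, "claw": 5.5}, {"tx": 7.4, "ty": 1.0, "tz": -4.9, "ax": 0, "ay": 0, "az": 0, "claw": 5.5}, {"tx": 7.4, "ty": 1.0, "tz": -4.9, "ax": 0, "ay": 0, "az": 0, "claw": 5.5}])

```text
time: 1.6
eef_pos: [0.5859, 0.1197, 0.1619]
tcp_rot: [-0.691, 0.149, -0.148, 0.691]
contact_force: [0.5, -0.1, 0.2]
opening: 0.644
```

```bash
python3 -c "
from h import *
mv(.5867,.1165,.077);snap('top','t1');snap('side','s1')
mv(.5867,.1165,.077)"
```

```text
t 1.6 tcp [0.5859 0.1197 0.1619] F [ 0.49 -0.11  0.21] op 0.644 -> txyz cm [ 0.21  8.49 -0.26] rows 2.0
t 1.7 tcp [0.586  0.12   0.1622] F [-0.15  0.31  0.97] op 0.645 -> txyz cm [ 0.21  8.52 -0.29] rows 2.0
```

View pics/s1.png

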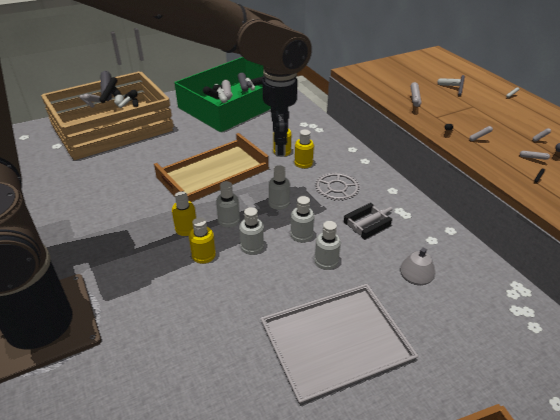

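Side view: the fingers at (281,150) stand straight over the cap of the canister at (279,178). Descending and gripping by the cap.

Call:
play_rows(steps=[{"tx": 0.2, "ty": 4.0, "tz": -0.3, "ax": 0, "ay": 0, "az": 0, "claw": 5.5}, {"tx": 0.2, "ty": 8.4, "tz": -0.3, "ax": 0, "ay": 0, "az": 0, "claw": 5.5}, {"tx": 0.2, "ty": 8.4, "tz": -0.3, "ax": 0, "ay": 0, "az": 0, "claw": 5.5}, {"tx": 0.2, "ty": 8.4, "tz": -0.3, "ax": 0, "ay": 0, "az": 0, "claw": 5.5}, {"tx": 0.2, "ty": 8.4, "tz": -0.3, "ax": 0, "ay": 0, "az": 0, "claw": 2.0}, {"tx": 0.2, "ty": 8.4, "tz": -0.3, "ax": 0, "ay": 0, "az": 0, "claw": 2.0}, {"tx": 0.2, "ty": 8.4, "tz": -0.3, "ax": 0, "ay": 0, "az": 0, "claw": 2.0}, {"tx": 0.2, "ty": 8.4, "tz": -0.3, "ax": 0, "ay": 0, "az": 0, "claw": 2.0}, {"tx": 0.2, "ty": 8.4, "tz": -0.3, "ax": 0, "ay": 0, "az": 0, "claw": 2.0}, {"tx": 0.2, "ty": 8.4, "tz": -0.3, "ax": 0, "ay": 0, "az": 0, "claw": 2.0}])

```text
time: 2.53
eef_pos: [0.5882, 0.1148, 0.0794]
tcp_rot: [-0.691, 0.148, -0.15, 0.691]
contact_force: [0.1, -0.7, -2.1]
opening: 0.311
```

```bash
python3 -c "
from h import *
mv(.5867,.1165,.077)"
```

```text
t 2.5333 tcp [0.5882 0.1148 0.0794] F [ 0.07 -0.73 -2.05] op 0.311 -> txyz cm [-0.21  0.24  0.09] rows 0.1
```

Call:
play_rows(steps=[{"tx": 0, "ty": -1.5, "tz": 0, "ax": 0, "ay": 0, "az": 0, "claw": 2.0}, {"tx": 0, "ty": -3.0, "tz": 0, "ax": 0, "ay": 0, "az": 0, "claw": 2.0}, {"tx": 0, "ty": -5, "tz": 0, "ax": 0, "ay": 0, "az": 0, "claw": 2.0}, {"tx": 0, "ty": -7, "tz": 0, "ax": 0, "ay": 0, "az": 0, "claw": 2.0}, {"tx": 0, "ty": -7, "tz": 0, "ax": 0, "ay": 0, "az": 0, "claw": 2.0}, {"tx": 0, "ty": -7, "tz": 0, "ax": 0, "ay": 0, "az": 0, "claw": 2.0}, {"tx": 0, "ty": -7, "tz": 0, "ax": 0, "ay": 0, "az": 0, "claw": 2.0}])

```text
time: 3.12
eef_pos: [0.5861, 0.1147, 0.1462]
tcp_rot: [0.692, -0.15, 0.148, -0.691]
contact_force: [0.4, 0.9, -1.4]
opening: 0.312
```

```bash
python3 -c "
from h import *
mv(.4873,.3163,.2);snap('side','s2');mv(.5643,.3286,.2)"
```

```text
t 3.1167 tcp [0.5861 0.1147 0.1462] F [ 0.37  0.85 -1.42] op 0.312 -> txyz cm [-17.32  -5.35  14.31] rows 5.5
t 3.1667 tcp [0.5859 0.1147 0.1457] F [-0.89 -0.07 -3.18] op 0.309 -> txyz cm [-10.78  -5.42  18.6 ] rows 5.3
```

View pics/s2.png

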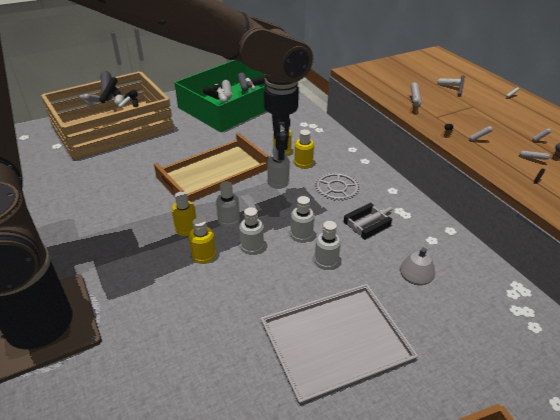

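```bash
python3 -c "
from h import *
mv(.5594,-.308,.225)"
```

```text
t 3.1667 tcp [0.5859 0.1147 0.1457] F [-0.89 -0.07 -3.18] op 0.309 -> txyz cm [ 14.95  -7.9  -39.63] rows 10.3
```

Call:
play_rows(steps=[{"tx": 0, "ty": -4, "tz": 0, "ax": 0, "ay": 0, "az": 0, "claw": 2.0}, {"tx": 0, "ty": -8, "tz": 0, "ax": 0, "ay": 0, "az": 0, "claw": 2.0}, {"tx": 15, "ty": -8, "tz": -39.6, "ax": 0, "ay": 0, "az": 0, "claw": 2.0}, {"tx": 15, "ty": -8, "tz": -39.6, "ax": 0, "ay": 0, "az": 0, "claw": 2.0}, {"tx": 15, "ty": -8, "tz": -39.6, "ax": 0, "ay": 0, "az": 0, "claw": 2.0}, {"tx": 15, "ty": -8, "tz": -39.6, "ax": 0, "ay": 0, "az": 0, "claw": 2.0}, {"tx": 15, "ty": -8, "tz": -39.6, "ax": 0, "ay": 0, "az": 0, "claw": 2.0}, {"tx": 15, "ty": -8, "tz": -39.6, "ax": 0, "ay": 0, "az": 0, "claw": 2.0}, {"tx": 15, "ty": -8, "tz": -39.6, "ax": 0, "ay": 0, "az": 0, "claw": 2.0}, {"tx": 15, "ty": -8, "tz": -39.6, "ax": 0, "ay": 0, "az": 0, "claw": 2.0}, {"tx": 15, "ty": -8, "tz": -39.6, "ax": 0, "ay": 0, "az": 0, "claw": 2.0}, {"tx": 15, "ty": -8, "tz": -39.6, "ax": 0, "ay": 0, "az": 0, "claw": 2.0}])

```text
time: 4.17
eef_pos: [0.5603, -0.3025, 0.2255]
tcp_rot: [-0.691, 0.15, -0.148, 0.692]
contact_force: [1.6, -0.2, -1.3]
opening: 0.311
```

```bash
python3 -c "
from h import *
mv(.5594,-.308,.1)"
```

```text
t 4.1667 tcp [ 0.5603 -0.3025  0.2255] F [ 1.62 -0.15 -1.32] op 0.311 -> txyz cm [ 0.19 12.55 -0.55] rows 3.0
```

Call:
play_rows(steps=[{"tx": 0, "ty": 4, "tz": -0.3, "ax": 0, "ay": 0, "az": 0, "claw": 2.0}, {"tx": 0, "ty": 8, "tz": -0.3, "ax": 0, "ay": 0, "az": 0, "claw": 2.0}, {"tx": 0, "ty": 11, "tz": -0.3, "ax": 0, "ay": 0, "az": 0, "claw": 2.0}, {"tx": 0, "ty": 12.8, "tz": -0.3, "ax": 0, "ay": 0, "az": 0, "claw": 2.0}, {"tx": 0, "ty": 13.6, "tz": -0.3, "ax": 0, "ay": 0, "az": 0, "claw": 2.0}, {"tx": 0, "ty": 14.2, "tz": -0.3, "ax": 0, "ay": 0, "az": 0, "claw": 2.0}, {"tx": 0, "ty": 14.5, "tz": -0.3, "ax": 0, "ay": 0, "az": 0, "claw": 2.0}, {"tx": 0, "ty": 14.5, "tz": -0.3, "ax": 0, "ay": 0, "az": 0, "claw": 2.0}, {"tx": 0, "ty": 14.5, "tz": -0.3, "ax": 0, "ay": 0, "az": 0, "claw": 2.0}])

```text
time: 4.92
eef_pos: [0.5614, -0.3043, 0.0847]
tcp_rot: [0.692, -0.148, 0.15, -0.691]
contact_force: [-0.0, -0.6, -0.4]
opening: 0.313
```

```bash
python3 -c "
from h import *
mv(.5594,-.308,.1);snap('side','s3');mv(.5594,-.308,.1)"
```

```text
t 4.9167 tcp [ 0.5614 -0.3043  0.0847] F [-0.04 -0.64 -0.41] op 0.313 -> txyz cm [-0.02 -1.53 -0.42] rows 0.4
t 4.9667 tcp [ 0.5615 -0.3044  0.085 ] F [ 0.4   0.69 -1.59] op 0.31 -> txyz cm [-0.03 -1.5  -0.41] rows 0.4
```

View pics/s3.png

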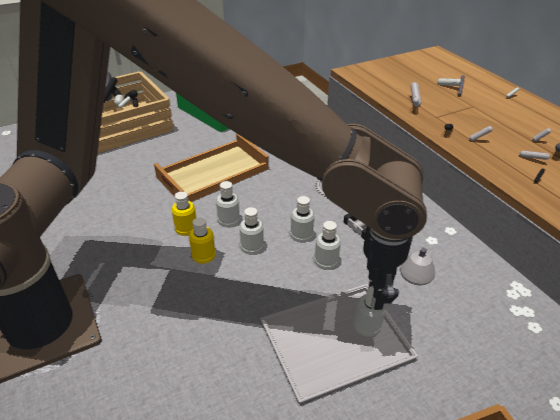

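The canister at (368,318) hangs just over the tray's far end. Pressing down to close the cap.

Call:
play_rows(steps=[{"tx": 0, "ty": 0.3, "tz": 0, "ax": 0, "ay": 0, "az": 0, "claw": 2.0}, {"tx": 0, "ty": 0.5, "tz": 0, "ax": 0, "ay": 0, "az": 0, "claw": 2.0}, {"tx": 0, "ty": 0.7, "tz": 0, "ax": 0, "ay": 0, "az": 0, "claw": 2.0}, {"tx": 0, "ty": 0.8, "tz": 0, "ax": 0, "ay": 0, "az": 0, "claw": 2.0}, {"tx": 0, "ty": 0.9, "tz": 0, "ax": 0, "ay": 0, "az": 0, "claw": 2.0}, {"tx": 0, "ty": 0.9, "tz": 0, "ax": 0, "ay": 0, "az": 0, "claw": 2.0}])

```text
time: 5.47
eef_pos: [0.5619, -0.3043, 0.0779]
tcp_rot: [0.692, -0.148, 0.15, -0.691]
contact_force: [-1.9, 3.5, 10.0]
opening: 0.314
```

Call:
play_rows(steps=[{"tx": 0, "ty": 0.1, "tz": 0, "ax": 0, "ay": 0, "az": 0, "claw": 2.0}, {"tx": 0, "ty": 0.2, "tz": 0, "ax": 0, "ay": 0, "az": 0, "claw": 2.0}, {"tx": 0, "ty": 0.2, "tz": 0, "ax": 0, "ay": 0, "az": 0, "claw": 2.0}])

```text
time: 5.72
eef_pos: [0.5624, -0.3045, 0.0779]
tcp_rot: [0.692, -0.147, 0.15, -0.691]
contact_force: [-5.1, 5.1, 17.2]
opening: 0.309
```

Call:
play_rows(steps=[{"tx": 0, "ty": -0.2, "tz": 0, "ax": 0, "ay": 0, "az": 0, "claw": 2.0}, {"tx": 0, "ty": -0.2, "tz": 0, "ax": 0, "ay": 0, "az": 0, "claw": 5.5}, {"tx": 0, "ty": -0.2, "tz": 0, "ax": 0, "ay": 0, "az": 0, "claw": 5.5}, {"tx": 0, "ty": -0.2, "tz": 0, "ax": 0, "ay": 0, "az": 0, "claw": 5.5}, {"tx": 0, "ty": -0.2, "tz": 0, "ax": 0, "ay": 0, "az": 0, "claw": 5.5}, {"tx": 0, "ty": -4, "tz": 0, "ax": 0, "ay": 0, "az": 0, "claw": 5.5}, {"tx": 0, "ty": -8, "tz": 0, "ax": 0, "ay": 0, "az": 0, "claw": 5.5}, {"tx": 0, "ty": -8, "tz": 0, "ax": 0, "ay": 0, "az": 0, "claw": 5.5}, {"tx": 0, "ty": -8, "tz": 0, "ax": 0, "ay": 0, "az": 0, "claw": 5.5}])

```text
time: 6.47
eef_pos: [0.5622, -0.3052, 0.1558]
tcp_rot: [0.692, -0.146, 0.151, -0.69]
contact_force: [0.1, -0.1, 0.2]
opening: 0.645
```

```bash
cat >> h.py <<'E'
def survey(tag):
    for n in('top','side'):
        im,d=snap(n,n+tag);P=cloud(n,d)
        for i,m,c in cans(P,hi=.124):
            p=P[m];q=p[p[:,2]>.09]
            if len(q)<15: continue
            b,g,r=im[m].mean(0);
            if r-b>40: continue
            top=np.percentile(q[:,2],90);cp=q[q[:,2]>top-.006]
            print(n,c.round(),len(p),'cap',((cp[:,:2].min(0)+cp[:,:2].max(0))/2).round(4),'ztop',np.percentile(q[:,2],[75,90,97]).round(4))
E
python3 -c "
from h import *
survey('4');mv(.5835,-.1125,.16)"
```

```text
top [318. 204.] 319 cap [ 0.5857 -0.112 ] ztop [0.1103 0.1111 0.1126]
top [280. 205.] 320 cap [ 0.5788 -0.0117] ztop [0.1079 0.1088 0.11  ]
top [384. 214.] 136 cap [ 0.5648 -0.2935] ztop [0.1044 0.1057 0.1068]
top [272. 251.] 336 cap [0.457  0.0058] ztop [0.108  0.1093 0.1108]
top [230. 254.] 335 cap [0.4471 0.1156] ztop [0.11   0.1108 0.1117]
side [227. 197.] 452 cap [0.4483 0.1186] ztop [0.1081 0.109  0.1098]
side [303. 212.] 472 cap [ 0.5803 -0.0106] ztop [0.1065 0.1074 0.1085]
side [251. 223.] 504 cap [0.4586 0.0087] ztop [0.1065 0.1073 0.1079]
side [329. 238.] 546 cap [ 0.5847 -0.1103] ztop [0.1082 0.1093 0.1099]
side [371. 306.] 723 cap [ 0.5591 -0.3007] ztop [0.1046 0.1056 0.1061]
t 6.5667 tcp [ 0.5599 -0.3035  0.1512] F [-0.28 -0.1   0.16] op 0.643 -> txyz cm [-5.71 -0.87 18.38] rows 4.6
```

View pics/side4.png

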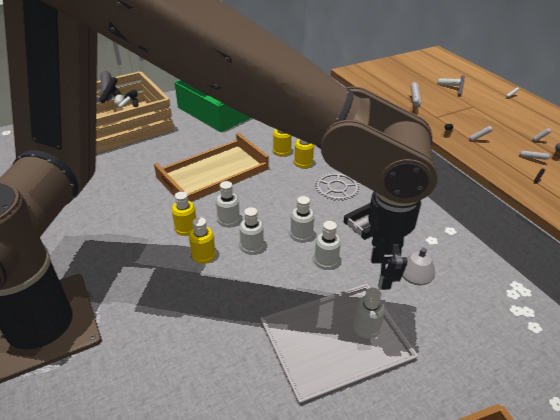

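The canister stands in the tray with its cap top at about 105 mm, so the cap is home. Next is the one at side pixel (329,238).

Call:
play_rows(steps=[{"tx": -5.7, "ty": -0.8, "tz": 18.4, "ax": 0, "ay": 0, "az": 0, "claw": 5.5}, {"tx": -5.7, "ty": -0.8, "tz": 18.4, "ax": 0, "ay": 0, "az": 0, "claw": 5.5}, {"tx": -5.7, "ty": -0.8, "tz": 18.4, "ax": 0, "ay": 0, "az": 0, "claw": 5.5}, {"tx": -5.7, "ty": -0.8, "tz": 18.4, "ax": 0, "ay": 0, "az": 0, "claw": 5.5}, {"tx": -5.7, "ty": -0.8, "tz": 18.4, "ax": 0, "ay": 0, "az": 0, "claw": 5.5}, {"tx": -5.7, "ty": -0.8, "tz": 18.4, "ax": 0, "ay": 0, "az": 0, "claw": 5.5}, {"tx": -5.7, "ty": -0.8, "tz": 18.4, "ax": 0, "ay": 0, "az": 0, "claw": 5.5}, {"tx": -5.7, "ty": -0.8, "tz": 18.4, "ax": 0, "ay": 0, "az": 0, "claw": 5.5}])

```text
time: 7.23
eef_pos: [0.5834, -0.1128, 0.1585]
tcp_rot: [0.691, -0.15, 0.148, -0.691]
contact_force: [0.0, 0.7, -0.1]
opening: 0.643
```

```bash
python3 -c "
from h import *
mv(.5838,-.1125,.078)"
```

```text
t 7.2333 tcp [ 0.5834 -0.1128  0.1585] F [ 0.03  0.67 -0.12] op 0.643 -> txyz cm [0.05 8.04 0.05] rows 1.9
```

Call:
play_rows(steps=[{"tx": 0, "ty": 4, "tz": 0, "ax": 0, "ay": 0, "az": 0, "claw": 5.5}, {"tx": 0, "ty": 8, "tz": 0, "ax": 0, "ay": 0, "az": 0, "claw": 5.5}, {"tx": 0, "ty": 8, "tz": 0, "ax": 0, "ay": 0, "az": 0, "claw": 5.5}, {"tx": 0, "ty": 8, "tz": 0, "ax": 0, "ay": 0, "az": 0, "claw": 5.5}, {"tx": 0, "ty": 8, "tz": 0, "ax": 0, "ay": 0, "az": 0, "claw": 2.0}, {"tx": 0, "ty": 8, "tz": 0, "ax": 0, "ay": 0, "az": 0, "claw": 2.0}, {"tx": 0, "ty": 8, "tz": 0, "ax": 0, "ay": 0, "az": 0, "claw": 2.0}, {"tx": 0, "ty": 8, "tz": 0, "ax": 0, "ay": 0, "az": 0, "claw": 2.0}, {"tx": 0, "ty": 8, "tz": 0, "ax": 0, "ay": 0, "az": 0, "claw": 2.0}, {"tx": 0, "ty": 8, "tz": 0, "ax": 0, "ay": 0, "az": 0, "claw": 2.0}])

```text
time: 8.07
eef_pos: [0.5857, -0.1125, 0.0818]
tcp_rot: [-0.691, 0.147, -0.15, 0.691]
contact_force: [3.4, 3.2, 0.2]
opening: 0.311
```

Call:
play_rows(steps=[{"tx": 0, "ty": -1.5, "tz": 0, "ax": 0, "ay": 0, "az": 0, "claw": 2.0}, {"tx": 0, "ty": -3.0, "tz": 0, "ax": 0, "ay": 0, "az": 0, "claw": 2.0}, {"tx": 0, "ty": -6, "tz": 0, "ax": 0, "ay": 0, "az": 0, "claw": 2.0}, {"tx": 0, "ty": -10, "tz": 0, "ax": 0, "ay": 0, "az": 0, "claw": 2.0}, {"tx": 0, "ty": -14.5, "tz": 0, "ax": 0, "ay": 0, "az": 0, "claw": 2.0}, {"tx": 0, "ty": -14.5, "tz": 0, "ax": 0, "ay": 0, "az": 0, "claw": 2.0}, {"tx": 0, "ty": -14.5, "tz": 0, "ax": 0, "ay": 0, "az": 0, "claw": 2.0}, {"tx": 0, "ty": -14.5, "tz": 0, "ax": 0, "ay": 0, "az": 0, "claw": 2.0}])

```text
time: 8.73
eef_pos: [0.5818, -0.1122, 0.2213]
tcp_rot: [0.691, -0.151, 0.146, -0.691]
contact_force: [-0.5, 0.9, -9.2]
opening: 0.305
```

```bash
python3 -c "
from h import *
mv(.4873,.3163,.225);snap('side','s5');mv(.4898,-.3007,.225)"
```

```text
t 8.7333 tcp [ 0.5818 -0.1122  0.2213] F [-0.45  0.94 -9.24] op 0.305 -> txyz cm [-26.24  -0.24  35.18] rows 10.5
t 8.7833 tcp [ 0.5812 -0.1119  0.2199] F [-0.5  -0.05 -8.28] op 0.311 -> txyz cm [ -0.57  -0.47 -20.97] rows 5.0
```

View pics/s5.png

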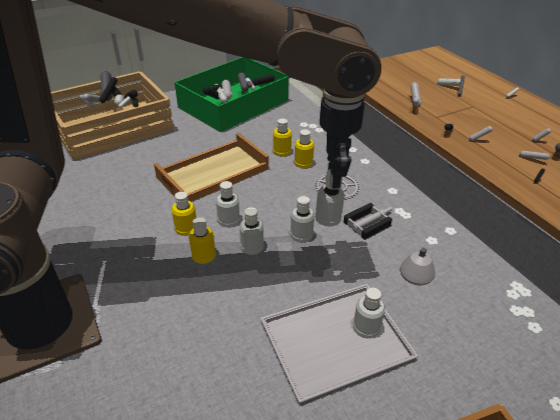

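It reads about 8-9 N, so it is packed. Carrying it to the crate's far slot.

```bash
python3 -c "
from h import *
mv(.5643,.3286,.225)"
```

```text
t 8.7833 tcp [ 0.5812 -0.1119  0.2199] F [-0.5  -0.05 -8.28] op 0.311 -> txyz cm [-19.66  -0.38  39.46] rows 10.6
```

Call:
play_rows(steps=[{"tx": -19.7, "ty": -0.6, "tz": 39.5, "ax": 0, "ay": 0, "az": 0, "claw": 2.0}, {"tx": -19.7, "ty": -0.6, "tz": 39.5, "ax": 0, "ay": 0, "az": 0, "claw": 2.0}, {"tx": -19.7, "ty": -0.6, "tz": 39.5, "ax": 0, "ay": 0, "az": 0, "claw": 2.0}, {"tx": -19.7, "ty": -0.6, "tz": 39.5, "ax": 0, "ay": 0, "az": 0, "claw": 2.0}, {"tx": -19.7, "ty": -0.6, "tz": 39.5, "ax": 0, "ay": 0, "az": 0, "claw": 2.0}, {"tx": -19.7, "ty": -0.6, "tz": 39.5, "ax": 0, "ay": 0, "az": 0, "claw": 2.0}, {"tx": -19.7, "ty": -0.6, "tz": 39.5, "ax": 0, "ay": 0, "az": 0, "claw": 2.0}, {"tx": -19.7, "ty": -0.6, "tz": 39.5, "ax": 0, "ay": 0, "az": 0, "claw": 2.0}, {"tx": -19.7, "ty": -0.6, "tz": 39.5, "ax": 0, "ay": 0, "az": 0, "claw": 2.0}, {"tx": -19.7, "ty": -0.6, "tz": 39.5, "ax": 0, "ay": 0, "az": 0, "claw": 2.0}, {"tx": -19.7, "ty": -0.6, "tz": 39.5, "ax": 0, "ay": 0, "az": 0, "claw": 2.0}, {"tx": -19.7, "ty": -0.6, "tz": 39.5, "ax": 0, "ay": 0, "az": 0, "claw": 2.0}])

```text
time: 9.78
eef_pos: [0.5635, 0.3336, 0.2255]
tcp_rot: [0.692, -0.15, 0.144, -0.691]
contact_force: [-0.9, -0.8, -7.6]
opening: 0.314
```

Call:
play_rows(steps=[{"tx": 0, "ty": 0, "tz": 0, "ax": 0, "ay": 0, "az": 0, "claw": 2.0}, {"tx": 0, "ty": 0, "tz": 0, "ax": 0, "ay": 0, "az": 0, "claw": 2.0}, {"tx": 0, "ty": 0, "tz": 0, "ax": 0, "ay": 0, "az": 0, "claw": 2.0}, {"tx": 0, "ty": 0, "tz": 0, "ax": 0, "ay": 0, "az": 0, "claw": 2.0}])

```text
time: 10.12
eef_pos: [0.5667, 0.327, 0.2295]
tcp_rot: [0.692, -0.15, 0.149, -0.691]
contact_force: [0.2, 0.4, -8.1]
opening: 0.306
```

```bash
python3 -c "
from h import *
mv(.5643,.3286,.1)"
```

```text
t 10.1167 tcp [0.5667 0.327  0.2295] F [ 0.22  0.45 -8.13] op 0.306 -> txyz cm [-0.26 12.95  0.07] rows 3.1
```

Call:
play_rows(steps=[{"tx": -0.2, "ty": 4, "tz": 0, "ax": 0, "ay": 0, "az": 0, "claw": 2.0}, {"tx": -0.2, "ty": 8, "tz": 0, "ax": 0, "ay": 0, "az": 0, "claw": 2.0}, {"tx": -0.2, "ty": 11, "tz": 0, "ax": 0, "ay": 0, "az": 0, "claw": 2.0}, {"tx": -0.2, "ty": 12.8, "tz": 0, "ax": 0, "ay": 0, "az": 0, "claw": 2.0}, {"tx": -0.2, "ty": 13.2, "tz": 0, "ax": 0, "ay": 0, "az": 0, "claw": 2.0}, {"tx": -0.2, "ty": 13.5, "tz": 0, "ax": 0, "ay": 0, "az": 0, "claw": 2.0}, {"tx": -0.2, "ty": 13.5, "tz": 0, "ax": 0, "ay": 0, "az": 0, "claw": 2.0}, {"tx": -0.2, "ty": 13.5, "tz": 0, "ax": 0, "ay": 0, "az": 0, "claw": 2.0}, {"tx": -0.2, "ty": 13.5, "tz": 0, "ax": 0, "ay": 0, "az": 0, "claw": 2.0}])

```text
time: 10.87
eef_pos: [0.5664, 0.3295, 0.0978]
tcp_rot: [-0.691, 0.148, -0.15, 0.692]
contact_force: [0.6, 1.1, -6.9]
opening: 0.311
```

```bash
python3 -c "
from h import *
mv(.5643,.3286,.093);im,d=snap('side','s6');cv2.imwrite('pics/s6c.png',cv2.resize(im[80:260,120:340],None,fx=3,fy=3));mv(.5643,.3286,.093)"
```

```text
t 10.8667 tcp [0.5664 0.3295 0.0978] F [ 0.56  1.09 -6.92] op 0.311 -> txyz cm [-0.15  0.48 -0.17] rows 0.1
t 10.9167 tcp [0.5661 0.3295 0.0975] F [-0.49  0.12 -8.25] op 0.306 -> txyz cm [-0.13  0.45 -0.16] rows 0.1
```

View pics/s6c.png

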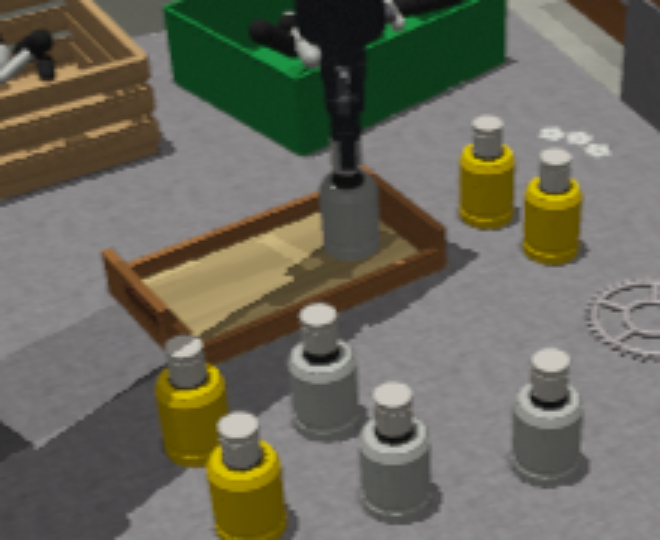

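The canister hangs inside the crate, clear of the walls, with its cap up. Lowering in small steps.

Call:
play_rows(steps=[{"tx": 0, "ty": 0.2, "tz": 0, "ax": 0, "ay": 0, "az": 0, "claw": 2.0}, {"tx": 0, "ty": 0.4, "tz": 0, "ax": 0, "ay": 0, "az": 0, "claw": 2.0}, {"tx": 0, "ty": 0.4, "tz": 0, "ax": 0, "ay": 0, "az": 0, "claw": 2.0}, {"tx": 0, "ty": 0.4, "tz": 0, "ax": 0, "ay": 0, "az": 0, "claw": 2.0}])

```text
time: 11.25
eef_pos: [0.5666, 0.33, 0.0952]
tcp_rot: [-0.691, 0.147, -0.15, 0.692]
contact_force: [-2.3, -0.5, 4.9]
opening: 0.311
```

Call:
play_rows(steps=[{"tx": 0, "ty": -0.8, "tz": 0, "ax": 0, "ay": 0, "az": 0, "claw": 2.0}, {"tx": 0, "ty": -0.8, "tz": 0, "ax": 0, "ay": 0, "az": 0, "claw": 2.0}, {"tx": 0, "ty": -0.8, "tz": 0, "ax": 0, "ay": 0, "az": 0, "claw": 2.0}, {"tx": 0, "ty": -0.8, "tz": 0, "ax": 0, "ay": 0, "az": 0, "claw": 2.0}])

```text
time: 11.58
eef_pos: [0.564, 0.3288, 0.0982]
tcp_rot: [0.692, -0.15, 0.148, -0.691]
contact_force: [0.6, -0.5, -7.6]
opening: 0.304
```

Call:
play_rows(steps=[{"tx": 0, "ty": 0.3, "tz": 0, "ax": 0, "ay": 0, "az": 0, "claw": 2.0}, {"tx": 0, "ty": 0.5, "tz": 0, "ax": 0, "ay": 0, "az": 0, "claw": 2.0}, {"tx": 0, "ty": 0.5, "tz": 0, "ax": 0, "ay": 0, "az": 0, "claw": 2.0}, {"tx": 0, "ty": 0.5, "tz": 0, "ax": 0, "ay": 0, "az": 0, "claw": 2.0}])

```text
time: 11.92
eef_pos: [0.5652, 0.3293, 0.096]
tcp_rot: [0.691, -0.149, 0.149, -0.691]
contact_force: [-2.5, -1.0, 0.6]
opening: 0.312
```

Call:
play_rows(steps=[{"tx": 0, "ty": 0, "tz": 0, "ax": 0, "ay": 0, "az": 0, "claw": 5.5}, {"tx": 0, "ty": 0, "tz": 0, "ax": 0, "ay": 0, "az": 0, "claw": 5.5}, {"tx": 0, "ty": 0, "tz": 0, "ax": 0, "ay": 0, "az": 0, "claw": 5.5}, {"tx": 0, "ty": 0, "tz": 0, "ax": 0, "ay": 0, "az": 0, "claw": 5.5}, {"tx": 0, "ty": -4, "tz": 0, "ax": 0, "ay": 0, "az": 0, "claw": 5.5}, {"tx": 0, "ty": -8, "tz": 0, "ax": 0, "ay": 0, "az": 0, "claw": 5.5}, {"tx": 0, "ty": -8, "tz": 0, "ax": 0, "ay": 0, "az": 0, "claw": 5.5}, {"tx": 0, "ty": -8, "tz": 0, "ax": 0, "ay": 0, "az": 0, "claw": 5.5}])

```text
time: 12.58
eef_pos: [0.5678, 0.3304, 0.1801]
tcp_rot: [-0.689, 0.146, -0.152, 0.693]
contact_force: [-1.2, 0.6, -0.8]
opening: 0.645
```

```bash
python3 -c "
from h import *
survey('7');mv(.4468,.1146,.16)"
```

```text
top [280. 205.] 320 cap [ 0.5789 -0.0117] ztop [0.1081 0.1094 0.1111]
top [389. 215.] 333 cap [ 0.5576 -0.3028] ztop [0.1063 0.1074 0.1087]
top [272. 251.] 335 cap [0.457  0.0058] ztop [0.1084 0.1093 0.1111]
top [230. 254.] 334 cap [0.4472 0.1155] ztop [0.1094 0.1112 0.1121]
side [235. 140.] 385 cap [0.5628 0.3298] ztop [0.1177 0.1193 0.1206]
side [227. 197.] 451 cap [0.4478 0.1181] ztop [0.108  0.109  0.1101]
side [303. 212.] 467 cap [ 0.5803 -0.0087] ztop [0.1066 0.1079 0.1087]
side [251. 223.] 501 cap [0.4588 0.0081] ztop [0.1066 0.1074 0.1079]
side [371. 306.] 721 cap [ 0.5589 -0.3006] ztop [0.1048 0.1057 0.1064]
t 12.6833 tcp [0.5651 0.3293 0.1751] F [-0.93 -0.76 -0.91] op 0.645 -> txyz cm [ -1.96   1.5  -24.44] rows 5.9
```

View pics/side7.png

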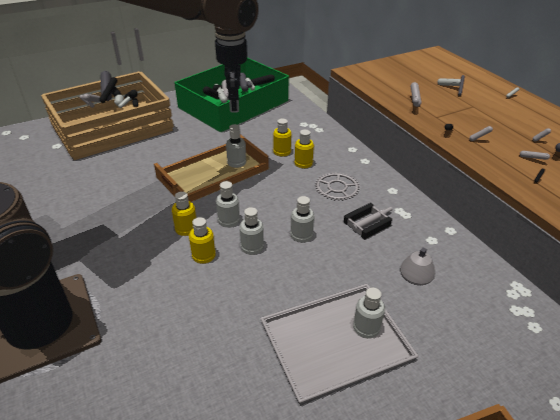

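Crate canister: cap top about 119.5 mm, against 120 mm for fully up. Tray canister: about 105.5 mm, so closed. Next is the one at side pixel (227,197).

Call:
play_rows(steps=[{"tx": -2.0, "ty": 1.3, "tz": -24.4, "ax": 0, "ay": 0, "az": 0, "claw": 5.5}, {"tx": -2.0, "ty": 1.3, "tz": -24.4, "ax": 0, "ay": 0, "az": 0, "claw": 5.5}, {"tx": -2.0, "ty": 1.3, "tz": -24.4, "ax": 0, "ay": 0, "az": 0, "claw": 5.5}, {"tx": -2.0, "ty": 1.3, "tz": -24.4, "ax": 0, "ay": 0, "az": 0, "claw": 5.5}, {"tx": -2.0, "ty": 1.3, "tz": -24.4, "ax": 0, "ay": 0, "az": 0, "claw": 5.5}, {"tx": -2.0, "ty": 1.3, "tz": -24.4, "ax": 0, "ay": 0, "az": 0, "claw": 5.5}, {"tx": -2.0, "ty": 1.3, "tz": -24.4, "ax": 0, "ay": 0, "az": 0, "claw": 5.5}, {"tx": -2.0, "ty": 1.3, "tz": -24.4, "ax": 0, "ay": 0, "az": 0, "claw": 5.5}, {"tx": -2.0, "ty": 1.3, "tz": -24.4, "ax": 0, "ay": 0, "az": 0, "claw": 5.5}, {"tx": -2.0, "ty": 1.3, "tz": -24.4, "ax": 0, "ay": 0, "az": 0, "claw": 5.5}])

```text
time: 13.52
eef_pos: [0.447, 0.1157, 0.1618]
tcp_rot: [-0.691, 0.149, -0.148, 0.691]
contact_force: [0.1, 0.1, -0.9]
opening: 0.639
```

```bash
python3 -c "
from h import *
mv(.447,.115,.079)"
```

```text
t 13.5167 tcp [0.447  0.1157 0.1618] F [ 0.06  0.09 -0.94] op 0.639 -> txyz cm [ 0.03  8.28 -0.07] rows 2.0
```

Call:
play_rows(steps=[{"tx": 0, "ty": 4, "tz": -0.1, "ax": 0, "ay": 0, "az": 0, "claw": 5.5}, {"tx": 0, "ty": 8.2, "tz": -0.1, "ax": 0, "ay": 0, "az": 0, "claw": 5.5}, {"tx": 0, "ty": 8.2, "tz": -0.1, "ax": 0, "ay": 0, "az": 0, "claw": 5.5}, {"tx": 0, "ty": 8.2, "tz": -0.1, "ax": 0, "ay": 0, "az": 0, "claw": 5.5}, {"tx": 0, "ty": 8.2, "tz": -0.1, "ax": 0, "ay": 0, "az": 0, "claw": 2.0}, {"tx": 0, "ty": 8.2, "tz": -0.1, "ax": 0, "ay": 0, "az": 0, "claw": 2.0}, {"tx": 0, "ty": 8.2, "tz": -0.1, "ax": 0, "ay": 0, "az": 0, "claw": 2.0}, {"tx": 0, "ty": 8.2, "tz": -0.1, "ax": 0, "ay": 0, "az": 0, "claw": 2.0}, {"tx": 0, "ty": 8.2, "tz": -0.1, "ax": 0, "ay": 0, "az": 0, "claw": 2.0}, {"tx": 0, "ty": 8.2, "tz": -0.1, "ax": 0, "ay": 0, "az": 0, "claw": 2.0}])

```text
time: 14.35
eef_pos: [0.4483, 0.1149, 0.082]
tcp_rot: [-0.69, 0.147, -0.151, 0.692]
contact_force: [3.3, 4.4, 0.9]
opening: 0.31
```

Call:
play_rows(steps=[{"tx": 0, "ty": -1.5, "tz": 0, "ax": 0, "ay": 0, "az": 0, "claw": 2.0}, {"tx": 0, "ty": -3.0, "tz": 0, "ax": 0, "ay": 0, "az": 0, "claw": 2.0}, {"tx": 0, "ty": -6, "tz": 0, "ax": 0, "ay": 0, "az": 0, "claw": 2.0}, {"tx": 0, "ty": -10, "tz": 0, "ax": 0, "ay": 0, "az": 0, "claw": 2.0}, {"tx": 0, "ty": -14.5, "tz": 0, "ax": 0, "ay": 0, "az": 0, "claw": 2.0}, {"tx": 0, "ty": -14.5, "tz": 0, "ax": 0, "ay": 0, "az": 0, "claw": 2.0}, {"tx": 0, "ty": -14.5, "tz": 0, "ax": 0, "ay": 0, "az": 0, "claw": 2.0}, {"tx": 0, "ty": -14.5, "tz": 0, "ax": 0, "ay": 0, "az": 0, "claw": 2.0}])

```text
time: 15.02
eef_pos: [0.4439, 0.1137, 0.2219]
tcp_rot: [0.692, -0.151, 0.147, -0.69]
contact_force: [-0.0, 0.4, -8.5]
opening: 0.307
```

```bash
python3 -c "
from h import *
mv(.4873,.3163,.225);snap('side','s8');mv(.4898,-.3007,.225)"
```

```text
t 15.0167 tcp [0.4439 0.1137 0.2219] F [-0.04  0.4  -8.48] op 0.307 -> txyz cm [-4.37 -0.36 20.25] rows 5.0
t 15.0667 tcp [0.4433 0.1138 0.2208] F [-0.93  1.02 -6.98] op 0.31 -> txyz cm [ 21.28  -0.42 -35.87] rows 10.0
```

View pics/s8.png

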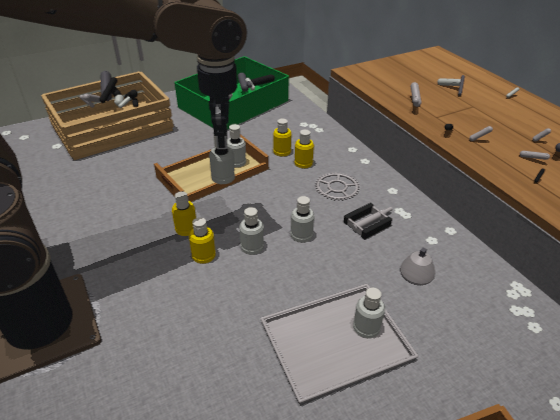

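Packed, at about 7.5-8 N. Carrying it to the crate's middle slot.

Call:
play_rows(steps=[{"tx": -4.4, "ty": -0.4, "tz": 20.3, "ax": 0, "ay": 0, "az": 0, "claw": 2.0}, {"tx": -4.4, "ty": -0.4, "tz": 20.3, "ax": 0, "ay": 0, "az": 0, "claw": 2.0}, {"tx": -4.4, "ty": -0.4, "tz": 20.3, "ax": 0, "ay": 0, "az": 0, "claw": 2.0}, {"tx": -4.4, "ty": -0.4, "tz": 20.3, "ax": 0, "ay": 0, "az": 0, "claw": 2.0}, {"tx": -4.4, "ty": -0.4, "tz": 20.3, "ax": 0, "ay": 0, "az": 0, "claw": 2.0}, {"tx": -4.4, "ty": -0.4, "tz": 20.3, "ax": 0, "ay": 0, "az": 0, "claw": 2.0}, {"tx": -4.4, "ty": -0.4, "tz": 20.3, "ax": 0, "ay": 0, "az": 0, "claw": 2.0}, {"tx": -4.4, "ty": -0.4, "tz": 20.3, "ax": 0, "ay": 0, "az": 0, "claw": 2.0}, {"tx": -4.4, "ty": -0.4, "tz": 20.3, "ax": 0, "ay": 0, "az": 0, "claw": 2.0}, {"tx": -4.4, "ty": -0.4, "tz": 20.3, "ax": 0, "ay": 0, "az": 0, "claw": 2.0}])

```text
time: 15.9
eef_pos: [0.4889, 0.3159, 0.2276]
tcp_rot: [0.692, -0.15, 0.148, -0.691]
contact_force: [-0.0, -0.4, -8.5]
opening: 0.31
```

```bash
python3 -c "
from h import *
mv(.486,.3163,.1)"
```

```text
t 15.9 tcp [0.4889 0.3159 0.2276] F [-0.   -0.41 -8.51] op 0.31 -> txyz cm [-0.26 12.76 -0.06] rows 3.1
```

Call:
play_rows(steps=[{"tx": -0.2, "ty": 4, "tz": 0, "ax": 0, "ay": 0, "az": 0, "claw": 2.0}, {"tx": -0.2, "ty": 8, "tz": 0, "ax": 0, "ay": 0, "az": 0, "claw": 2.0}, {"tx": -0.2, "ty": 11, "tz": 0, "ax": 0, "ay": 0, "az": 0, "claw": 2.0}, {"tx": -0.2, "ty": 12.8, "tz": 0, "ax": 0, "ay": 0, "az": 0, "claw": 2.0}, {"tx": -0.2, "ty": 13.1, "tz": 0, "ax": 0, "ay": 0, "az": 0, "claw": 2.0}, {"tx": -0.2, "ty": 13.1, "tz": 0, "ax": 0, "ay": 0, "az": 0, "claw": 2.0}, {"tx": -0.2, "ty": 13.1, "tz": 0, "ax": 0, "ay": 0, "az": 0, "claw": 2.0}, {"tx": -0.2, "ty": 13.1, "tz": 0, "ax": 0, "ay": 0, "az": 0, "claw": 2.0}])

```text
time: 16.57
eef_pos: [0.4894, 0.3184, 0.1003]
tcp_rot: [-0.69, 0.148, -0.15, 0.692]
contact_force: [0.5, 0.7, -6.8]
opening: 0.306
```

Call:
play_rows(steps=[{"tx": 0, "ty": 0.1, "tz": 0, "ax": 0, "ay": 0, "az": 0, "claw": 2.0}, {"tx": 0, "ty": 0.1, "tz": 0, "ax": 0, "ay": 0, "az": 0, "claw": 2.0}, {"tx": 0, "ty": 0.1, "tz": 0, "ax": 0, "ay": 0, "az": 0, "claw": 2.0}])

```text
time: 16.82
eef_pos: [0.488, 0.3183, 0.0977]
tcp_rot: [-0.691, 0.148, -0.149, 0.691]
contact_force: [0.9, -0.0, -6.7]
opening: 0.313
```

Call:
play_rows(steps=[{"tx": 0, "ty": 0.1, "tz": 0, "ax": 0, "ay": 0, "az": 0, "claw": 2.0}, {"tx": 0, "ty": 0.1, "tz": 0, "ax": 0, "ay": 0, "az": 0, "claw": 2.0}, {"tx": 0, "ty": 0.1, "tz": 0, "ax": 0, "ay": 0, "az": 0, "claw": 2.0}])

```text
time: 17.07
eef_pos: [0.4876, 0.3181, 0.0959]
tcp_rot: [0.691, -0.149, 0.149, -0.691]
contact_force: [0.3, 0.8, -6.9]
opening: 0.307
```

Call:
play_rows(steps=[{"tx": 0, "ty": 0.1, "tz": 0, "ax": 0, "ay": 0, "az": 0, "claw": 2.0}, {"tx": 0, "ty": 0.1, "tz": 0, "ax": 0, "ay": 0, "az": 0, "claw": 2.0}, {"tx": 0, "ty": 0.1, "tz": 0, "ax": 0, "ay": 0, "az": 0, "claw": 2.0}])

```text
time: 17.32
eef_pos: [0.488, 0.3183, 0.0957]
tcp_rot: [-0.691, 0.149, -0.149, 0.691]
contact_force: [-0.5, -0.0, -3.8]
opening: 0.309
```

Partly resting now (-3.8 N left). Releasing.

Call:
play_rows(steps=[{"tx": 0, "ty": 0.05, "tz": 0, "ax": 0, "ay": 0, "az": 0, "claw": 2.0}, {"tx": 0, "ty": 0.05, "tz": 0, "ax": 0, "ay": 0, "az": 0, "claw": 5.5}, {"tx": 0, "ty": 0.05, "tz": 0, "ax": 0, "ay": 0, "az": 0, "claw": 5.5}, {"tx": 0, "ty": 0.05, "tz": 0, "ax": 0, "ay": 0, "az": 0, "claw": 5.5}, {"tx": 0, "ty": 0.05, "tz": 0, "ax": 0, "ay": 0, "az": 0, "claw": 5.5}, {"tx": 0, "ty": -4, "tz": 0, "ax": 0, "ay": 0, "az": 0, "claw": 5.5}, {"tx": 0, "ty": -7, "tz": 0, "ax": 0, "ay": 0, "az": 0, "claw": 5.5}, {"tx": 0, "ty": -7, "tz": 0, "ax": 0, "ay": 0, "az": 0, "claw": 5.5}, {"tx": 0, "ty": -7, "tz": 0, "ax": 0, "ay": 0, "az": 0, "claw": 5.5}])

```text
time: 18.07
eef_pos: [0.4897, 0.319, 0.1685]
tcp_rot: [-0.69, 0.147, -0.151, 0.693]
contact_force: [0.2, -0.1, -1.2]
opening: 0.64
```

```bash
python3 -c "
from h import *
survey('9');mv(.4575,.0056,.16)"
```

```text
top [280. 205.] 321 cap [ 0.5789 -0.0118] ztop [0.108  0.1095 0.11  ]
top [150. 208.] 363 cap [0.5618 0.328 ] ztop [0.1196 0.121  0.1224]
top [389. 215.] 336 cap [ 0.5576 -0.3025] ztop [0.1064 0.1074 0.1087]
top [272. 251.] 336 cap [0.4571 0.0059] ztop [0.1081 0.1088 0.1094]
side [235. 140.] 389 cap [0.5628 0.3279] ztop [0.1183 0.1193 0.1202]
side [210. 149.] 403 cap [0.4865 0.3182] ztop [0.1182 0.1195 0.1206]
side [303. 212.] 477 cap [ 0.5803 -0.0103] ztop [0.1066 0.108  0.1092]
side [251. 223.] 502 cap [0.4588 0.0083] ztop [0.1065 0.1073 0.1081]
side [371. 306.] 721 cap [ 0.5584 -0.3008] ztop [0.1048 0.1056 0.1064]
t 18.1667 tcp [0.4875 0.318  0.1647] F [-0.21  0.28  0.2 ] op 0.644 -> txyz cm [ 10.12   0.47 -29.71] rows 7.5
```

View pics/side9.png

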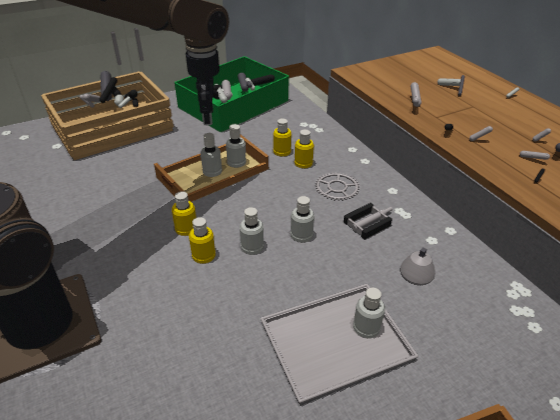

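Two canisters now stand in the crate with caps up (about 119.5 mm). Next is the one at side pixel (251,223).

Call:
play_rows(steps=[{"tx": 10.1, "ty": 0.3, "tz": -29.7, "ax": 0, "ay": 0, "az": 0, "claw": 5.5}, {"tx": 10.1, "ty": 0.3, "tz": -29.7, "ax": 0, "ay": 0, "az": 0, "claw": 5.5}, {"tx": 10.1, "ty": 0.3, "tz": -29.7, "ax": 0, "ay": 0, "az": 0, "claw": 5.5}, {"tx": 10.1, "ty": 0.3, "tz": -29.7, "ax": 0, "ay": 0, "az": 0, "claw": 5.5}, {"tx": 10.1, "ty": 0.3, "tz": -29.7, "ax": 0, "ay": 0, "az": 0, "claw": 5.5}, {"tx": 10.1, "ty": 0.3, "tz": -29.7, "ax": 0, "ay": 0, "az": 0, "claw": 5.5}, {"tx": 10.1, "ty": 0.3, "tz": -29.7, "ax": 0, "ay": 0, "az": 0, "claw": 5.5}, {"tx": 10.1, "ty": 0.3, "tz": -29.7, "ax": 0, "ay": 0, "az": 0, "claw": 5.5}, {"tx": 10.1, "ty": 0.3, "tz": -29.7, "ax": 0, "ay": 0, "az": 0, "claw": 5.5}, {"tx": 10.1, "ty": 0.3, "tz": -29.7, "ax": 0, "ay": 0, "az": 0, "claw": 5.5}, {"tx": 10.1, "ty": 0.3, "tz": -29.7, "ax": 0, "ay": 0, "az": 0, "claw": 5.5}, {"tx": 10.1, "ty": 0.3, "tz": -29.7, "ax": 0, "ay": 0, "az": 0, "claw": 5.5}])

```text
time: 19.17
eef_pos: [0.4573, 0.0069, 0.1613]
tcp_rot: [-0.691, 0.149, -0.148, 0.691]
contact_force: [-0.8, 0.6, -0.5]
opening: 0.646
```

```bash
python3 -c "
from h import *
mv(.4575,.0055,.079)"
```

```text
t 19.1667 tcp [0.4573 0.0069 0.1613] F [-0.77  0.56 -0.5 ] op 0.646 -> txyz cm [ 0.09  8.23 -0.12] rows 2.0
```

Call:
play_rows(steps=[{"tx": 0, "ty": 4, "tz": -0.1, "ax": 0, "ay": 0, "az": 0, "claw": 5.5}, {"tx": 0, "ty": 8.2, "tz": -0.1, "ax": 0, "ay": 0, "az": 0, "claw": 5.5}, {"tx": 0, "ty": 8.2, "tz": -0.1, "ax": 0, "ay": 0, "az": 0, "claw": 5.5}, {"tx": 0, "ty": 8.2, "tz": -0.1, "ax": 0, "ay": 0, "az": 0, "claw": 5.5}, {"tx": 0, "ty": 8.2, "tz": -0.1, "ax": 0, "ay": 0, "az": 0, "claw": 2.0}, {"tx": 0, "ty": 8.2, "tz": -0.1, "ax": 0, "ay": 0, "az": 0, "claw": 2.0}, {"tx": 0, "ty": 8.2, "tz": -0.1, "ax": 0, "ay": 0, "az": 0, "claw": 2.0}, {"tx": 0, "ty": 8.2, "tz": -0.1, "ax": 0, "ay": 0, "az": 0, "claw": 2.0}, {"tx": 0, "ty": 8.2, "tz": -0.1, "ax": 0, "ay": 0, "az": 0, "claw": 2.0}, {"tx": 0, "ty": 8.2, "tz": -0.1, "ax": 0, "ay": 0, "az": 0, "claw": 2.0}])

```text
time: 20.0
eef_pos: [0.4572, 0.0048, 0.0805]
tcp_rot: [0.691, -0.148, 0.149, -0.691]
contact_force: [0.0, 0.0, -1.3]
opening: 0.312
```

Call:
play_rows(steps=[{"tx": 0, "ty": -1.5, "tz": 0, "ax": 0, "ay": 0, "az": 0, "claw": 2.0}, {"tx": 0, "ty": -3.0, "tz": 0, "ax": 0, "ay": 0, "az": 0, "claw": 2.0}, {"tx": 0, "ty": -6, "tz": 0, "ax": 0, "ay": 0, "az": 0, "claw": 2.0}, {"tx": 0, "ty": -10, "tz": 0, "ax": 0, "ay": 0, "az": 0, "claw": 2.0}, {"tx": 0, "ty": -14.5, "tz": 0, "ax": 0, "ay": 0, "az": 0, "claw": 2.0}, {"tx": 0, "ty": -14.5, "tz": 0, "ax": 0, "ay": 0, "az": 0, "claw": 2.0}, {"tx": 0, "ty": -14.5, "tz": 0, "ax": 0, "ay": 0, "az": 0, "claw": 2.0}, {"tx": 0, "ty": -14.5, "tz": 0, "ax": 0, "ay": 0, "az": 0, "claw": 2.0}])

```text
time: 20.67
eef_pos: [0.4566, 0.005, 0.2243]
tcp_rot: [0.691, -0.149, 0.148, -0.691]
contact_force: [-0.2, -0.5, -1.4]
opening: 0.312
```

```bash
python3 -c "
from h import *
mv(.41,.304,.225);snap('side','s10');mv(.4898,-.3007,.225)"
```

```text
t 20.6667 tcp [0.4566 0.005  0.2243] F [-0.21 -0.47 -1.44] op 0.312 -> txyz cm [-16.55  -0.06  25.34] rows 7.3
t 20.7167 tcp [0.4559 0.0051 0.223 ] F [-0.08 -0.98 -2.57] op 0.308 -> txyz cm [ 15.67  -0.23 -26.48] rows 7.4
```

View pics/s10.png

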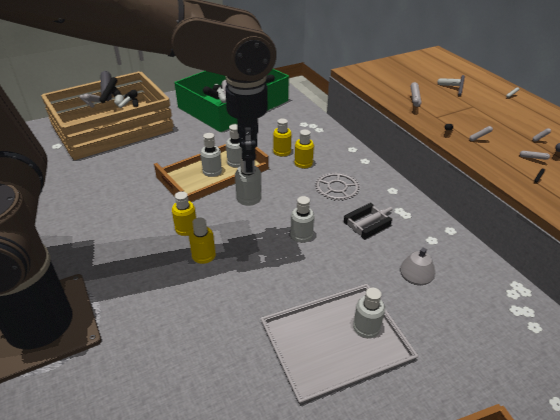

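Empty, at about 1.5-2.5 N. Carrying it to the tray's middle.

Call:
play_rows(steps=[{"tx": 15.6, "ty": -0.2, "tz": -26.6, "ax": 0, "ay": 0, "az": 0, "claw": 2.0}, {"tx": 15.6, "ty": -0.2, "tz": -26.6, "ax": 0, "ay": 0, "az": 0, "claw": 2.0}, {"tx": 15.6, "ty": -0.2, "tz": -26.6, "ax": 0, "ay": 0, "az": 0, "claw": 2.0}, {"tx": 15.6, "ty": -0.2, "tz": -26.6, "ax": 0, "ay": 0, "az": 0, "claw": 2.0}, {"tx": 15.6, "ty": -0.2, "tz": -26.6, "ax": 0, "ay": 0, "az": 0, "claw": 2.0}, {"tx": 15.6, "ty": -0.2, "tz": -26.6, "ax": 0, "ay": 0, "az": 0, "claw": 2.0}, {"tx": 15.6, "ty": -0.2, "tz": -26.6, "ax": 0, "ay": 0, "az": 0, "claw": 2.0}, {"tx": 15.6, "ty": -0.2, "tz": -26.6, "ax": 0, "ay": 0, "az": 0, "claw": 2.0}, {"tx": 15.6, "ty": -0.2, "tz": -26.6, "ax": 0, "ay": 0, "az": 0, "claw": 2.0}, {"tx": 15.6, "ty": -0.2, "tz": -26.6, "ax": 0, "ay": 0, "az": 0, "claw": 2.0}, {"tx": 15.6, "ty": -0.2, "tz": -26.6, "ax": 0, "ay": 0, "az": 0, "claw": 2.0}, {"tx": 15.6, "ty": -0.2, "tz": -26.6, "ax": 0, "ay": 0, "az": 0, "claw": 2.0}])

```text
time: 21.72
eef_pos: [0.4898, -0.2997, 0.226]
tcp_rot: [-0.691, 0.149, -0.148, 0.692]
contact_force: [-0.8, -0.5, -1.3]
opening: 0.312
```

```bash
python3 -c "
from h import *
mv(.4888,-.3007,.09)"
```

```text
t 21.7167 tcp [ 0.4898 -0.2997  0.226 ] F [-0.76 -0.5  -1.27] op 0.312 -> txyz cm [-0.02 13.6  -0.15] rows 3.3
```

Call:
play_rows(steps=[{"tx": 0, "ty": 4, "tz": -0.1, "ax": 0, "ay": 0, "az": 0, "claw": 2.0}, {"tx": 0, "ty": 8, "tz": -0.1, "ax": 0, "ay": 0, "az": 0, "claw": 2.0}, {"tx": 0, "ty": 11, "tz": -0.1, "ax": 0, "ay": 0, "az": 0, "claw": 2.0}, {"tx": 0, "ty": 12.8, "tz": -0.1, "ax": 0, "ay": 0, "az": 0, "claw": 2.0}, {"tx": 0, "ty": 13.5, "tz": -0.1, "ax": 0, "ay": 0, "az": 0, "claw": 2.0}, {"tx": 0, "ty": 14, "tz": -0.1, "ax": 0, "ay": 0, "az": 0, "claw": 2.0}, {"tx": 0, "ty": 14.3, "tz": -0.1, "ax": 0, "ay": 0, "az": 0, "claw": 2.0}, {"tx": 0, "ty": 14.5, "tz": -0.1, "ax": 0, "ay": 0, "az": 0, "claw": 2.0}, {"tx": 0, "ty": 14.7, "tz": -0.1, "ax": 0, "ay": 0, "az": 0, "claw": 2.0}, {"tx": 0, "ty": 14.8, "tz": -0.1, "ax": 0, "ay": 0, "az": 0, "claw": 2.0}, {"tx": 0, "ty": 14.8, "tz": -0.1, "ax": 0, "ay": 0, "az": 0, "claw": 2.0}, {"tx": 0, "ty": 14.8, "tz": -0.1, "ax": 0, "ay": 0, "az": 0, "claw": 2.0}])

```text
time: 22.72
eef_pos: [0.4906, -0.3032, 0.0808]
tcp_rot: [0.692, -0.148, 0.15, -0.691]
contact_force: [-0.5, 1.1, 4.1]
opening: 0.308
```

Call:
play_rows(steps=[{"tx": 0, "ty": 0.2, "tz": 0, "ax": 0, "ay": 0, "az": 0, "claw": 2.0}, {"tx": 0, "ty": 0.3, "tz": 0, "ax": 0, "ay": 0, "az": 0, "claw": 2.0}, {"tx": 0, "ty": 0.3, "tz": 0, "ax": 0, "ay": 0, "az": 0, "claw": 2.0}])

```text
time: 22.97
eef_pos: [0.4916, -0.3036, 0.0808]
tcp_rot: [0.692, -0.147, 0.15, -0.691]
contact_force: [-2.1, 5.2, 16.3]
opening: 0.309
```

Call:
play_rows(steps=[{"tx": 0, "ty": -0.2, "tz": 0, "ax": 0, "ay": 0, "az": 0, "claw": 2.0}, {"tx": 0, "ty": -0.2, "tz": 0, "ax": 0, "ay": 0, "az": 0, "claw": 5.5}, {"tx": 0, "ty": -0.2, "tz": 0, "ax": 0, "ay": 0, "az": 0, "claw": 5.5}, {"tx": 0, "ty": -0.2, "tz": 0, "ax": 0, "ay": 0, "az": 0, "claw": 5.5}, {"tx": 0, "ty": -0.2, "tz": 0, "ax": 0, "ay": 0, "az": 0, "claw": 5.5}, {"tx": 0, "ty": -4, "tz": 0, "ax": 0, "ay": 0, "az": 0, "claw": 5.5}, {"tx": 0, "ty": -8, "tz": 0, "ax": 0, "ay": 0, "az": 0, "claw": 5.5}, {"tx": 0, "ty": -8, "tz": 0, "ax": 0, "ay": 0, "az": 0, "claw": 5.5}, {"tx": 0, "ty": -8, "tz": 0, "ax": 0, "ay": 0, "az": 0, "claw": 5.5}])

```text
time: 23.72
eef_pos: [0.4912, -0.3041, 0.1593]
tcp_rot: [0.693, -0.147, 0.151, -0.69]
contact_force: [0.7, -0.1, 0.2]
opening: 0.644
```

```bash
python3 -c "
from h import *
survey('11');mv(.5785,-.012,.16)"
```

```text
top [280. 205.] 319 cap [ 0.5788 -0.0118] ztop [0.1083 0.1095 0.1111]
top [150. 208.] 364 cap [0.5619 0.327 ] ztop [0.1198 0.1209 0.1222]
top [389. 214.] 288 cap [ 0.5586 -0.3027] ztop [0.1065 0.1078 0.1089]
top [152. 238.] 364 cap [0.4847 0.3177] ztop [0.12   0.1208 0.1222]
top [386. 241.] 177 cap [ 0.4887 -0.2967] ztop [0.1063 0.1069 0.1087]
side [210. 149.] 402 cap [0.486  0.3192] ztop [0.1178 0.1203 0.1214]
side [235. 144.] 283 cap [0.5562 0.3243] ztop [0.0992 0.1021 0.1027]
side [303. 212.] 472 cap [ 0.5797 -0.0107] ztop [0.1065 0.1074 0.1083]
side [371. 306.] 722 cap [ 0.5584 -0.3002] ztop [0.1046 0.1055 0.1061]
side [340. 320.] 765 cap [ 0.4893 -0.3004] ztop [0.1048 0.1055 0.1062]
t 23.8167 tcp [ 0.4892 -0.3023  0.1553] F [-0.42 -0.42  0.63] op 0.642 -> txyz cm [-3.8  -0.46 30.13] rows 7.3
```

View pics/side11.png

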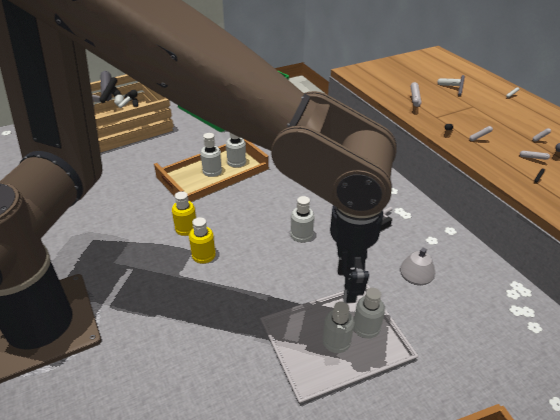

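Both tray canisters are closed (tops about 105.5 mm). The last one stands at side pixel (303,212).

Call:
play_rows(steps=[{"tx": -3.8, "ty": -0.5, "tz": 30.1, "ax": 0, "ay": 0, "az": 0, "claw": 5.5}, {"tx": -3.8, "ty": -0.5, "tz": 30.1, "ax": 0, "ay": 0, "az": 0, "claw": 5.5}, {"tx": -3.8, "ty": -0.5, "tz": 30.1, "ax": 0, "ay": 0, "az": 0, "claw": 5.5}, {"tx": -3.8, "ty": -0.5, "tz": 30.1, "ax": 0, "ay": 0, "az": 0, "claw": 5.5}, {"tx": -3.8, "ty": -0.5, "tz": 30.1, "ax": 0, "ay": 0, "az": 0, "claw": 5.5}, {"tx": -3.8, "ty": -0.5, "tz": 30.1, "ax": 0, "ay": 0, "az": 0, "claw": 5.5}, {"tx": -3.8, "ty": -0.5, "tz": 30.1, "ax": 0, "ay": 0, "az": 0, "claw": 5.5}, {"tx": -3.8, "ty": -0.5, "tz": 30.1, "ax": 0, "ay": 0, "az": 0, "claw": 5.5}, {"tx": -3.8, "ty": -0.5, "tz": 30.1, "ax": 0, "ay": 0, "az": 0, "claw": 5.5}, {"tx": -3.8, "ty": -0.5, "tz": 30.1, "ax": 0, "ay": 0, "az": 0, "claw": 5.5}, {"tx": -3.8, "ty": -0.5, "tz": 30.1, "ax": 0, "ay": 0, "az": 0, "claw": 5.5}, {"tx": -3.8, "ty": -0.5, "tz": 30.1, "ax": 0, "ay": 0, "az": 0, "claw": 5.5}])

```text
time: 24.82
eef_pos: [0.5782, -0.014, 0.1603]
tcp_rot: [0.691, -0.15, 0.149, -0.691]
contact_force: [-0.5, 0.3, 0.2]
opening: 0.641
```

```bash
python3 -c "
from h import *
mv(.5785,-.012,.079)"
```

```text
t 24.8167 tcp [ 0.5782 -0.014   0.1603] F [-0.53  0.31  0.17] op 0.641 -> txyz cm [-0.04  8.13  0.21] rows 1.9
```

Call:
play_rows(steps=[{"tx": 0, "ty": 4, "tz": 0.1, "ax": 0, "ay": 0, "az": 0, "claw": 5.5}, {"tx": 0, "ty": 8.2, "tz": 0.1, "ax": 0, "ay": 0, "az": 0, "claw": 5.5}, {"tx": 0, "ty": 8.2, "tz": 0.1, "ax": 0, "ay": 0, "az": 0, "claw": 5.5}, {"tx": 0, "ty": 8.2, "tz": 0.1, "ax": 0, "ay": 0, "az": 0, "claw": 5.5}, {"tx": 0, "ty": 8.2, "tz": 0.1, "ax": 0, "ay": 0, "az": 0, "claw": 2.0}, {"tx": 0, "ty": 8.2, "tz": 0.1, "ax": 0, "ay": 0, "az": 0, "claw": 2.0}, {"tx": 0, "ty": 8.2, "tz": 0.1, "ax": 0, "ay": 0, "az": 0, "claw": 2.0}, {"tx": 0, "ty": 8.2, "tz": 0.1, "ax": 0, "ay": 0, "az": 0, "claw": 2.0}, {"tx": 0, "ty": 8.2, "tz": 0.1, "ax": 0, "ay": 0, "az": 0, "claw": 2.0}, {"tx": 0, "ty": 8.2, "tz": 0.1, "ax": 0, "ay": 0, "az": 0, "claw": 2.0}])

```text
time: 25.65
eef_pos: [0.5807, -0.0116, 0.0805]
tcp_rot: [-0.691, 0.147, -0.15, 0.691]
contact_force: [3.5, 0.6, -0.0]
opening: 0.31
```

Call:
play_rows(steps=[{"tx": 0, "ty": -1.5, "tz": 0, "ax": 0, "ay": 0, "az": 0, "claw": 2.0}, {"tx": 0, "ty": -3.0, "tz": 0, "ax": 0, "ay": 0, "az": 0, "claw": 2.0}, {"tx": 0, "ty": -6, "tz": 0, "ax": 0, "ay": 0, "az": 0, "claw": 2.0}, {"tx": 0, "ty": -10, "tz": 0, "ax": 0, "ay": 0, "az": 0, "claw": 2.0}, {"tx": 0, "ty": -14.5, "tz": 0, "ax": 0, "ay": 0, "az": 0, "claw": 2.0}, {"tx": 0, "ty": -14.5, "tz": 0, "ax": 0, "ay": 0, "az": 0, "claw": 2.0}, {"tx": 0, "ty": -14.5, "tz": 0, "ax": 0, "ay": 0, "az": 0, "claw": 2.0}, {"tx": 0, "ty": -14.5, "tz": 0, "ax": 0, "ay": 0, "az": 0, "claw": 2.0}])

```text
time: 26.32
eef_pos: [0.5771, -0.0114, 0.2209]
tcp_rot: [0.692, -0.151, 0.146, -0.691]
contact_force: [0.9, 1.7, -9.6]
opening: 0.31
```

```bash
python3 -c "
from h import *
mv(.41,.304,.225);survey('12');mv(.4202,-.2934,.225)"
```

```text
t 26.3167 tcp [ 0.5771 -0.0114  0.2209] F [ 0.9   1.67 -9.6 ] op 0.31 -> txyz cm [-28.2   -0.29  21.88] rows 8.6
top [150. 208.] 363 cap [0.5618 0.3272] ztop [0.1198 0.1211 0.1222]
top [389. 215.] 333 cap [ 0.5576 -0.3025] ztop [0.1061 0.1076 0.109 ]
top [152. 238.] 362 cap [0.4847 0.3177] ztop [0.1199 0.1214 0.1227]
top [390. 242.] 343 cap [ 0.4887 -0.3017] ztop [0.1068 0.1075 0.1098]
side [235. 140.] 390 cap [0.563 0.328] ztop [0.118  0.1195 0.1208]
side [210. 149.] 409 cap [0.4868 0.3179] ztop [0.1178 0.1191 0.1202]
side [371. 306.] 721 cap [ 0.5591 -0.3007] ztop [0.1047 0.1056 0.1065]
side [340. 320.] 759 cap [ 0.4889 -0.3002] ztop [0.1046 0.1056 0.1065]
t 26.4167 tcp [ 0.5764 -0.0112  0.219 ] F [-0.14  0.78 -9.12] op 0.305 -> txyz cm [ -2.64  -0.5  -32.15] rows 7.7
```

View pics/side12.png

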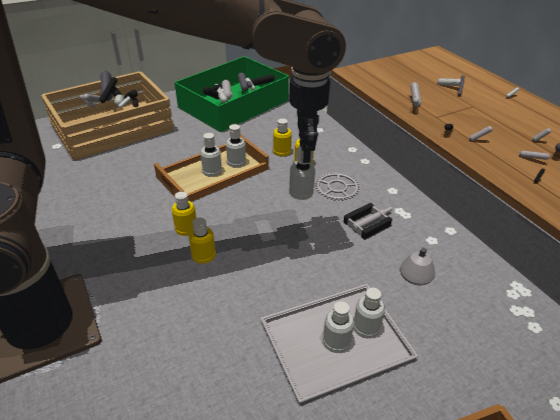

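Packed, at about 9 N. Carrying it to the crate's near slot.

Call:
play_rows(steps=[{"tx": -28.1, "ty": -0.6, "tz": 21.8, "ax": 0, "ay": 0, "az": 0, "claw": 2.0}, {"tx": -28.1, "ty": -0.6, "tz": 21.8, "ax": 0, "ay": 0, "az": 0, "claw": 2.0}, {"tx": -28.1, "ty": -0.6, "tz": 21.8, "ax": 0, "ay": 0, "az": 0, "claw": 2.0}, {"tx": -28.1, "ty": -0.6, "tz": 21.8, "ax": 0, "ay": 0, "az": 0, "claw": 2.0}, {"tx": -28.1, "ty": -0.6, "tz": 21.8, "ax": 0, "ay": 0, "az": 0, "claw": 2.0}, {"tx": -28.1, "ty": -0.6, "tz": 21.8, "ax": 0, "ay": 0, "az": 0, "claw": 2.0}, {"tx": -28.1, "ty": -0.6, "tz": 21.8, "ax": 0, "ay": 0, "az": 0, "claw": 2.0}, {"tx": -28.1, "ty": -0.6, "tz": 21.8, "ax": 0, "ay": 0, "az": 0, "claw": 2.0}, {"tx": -28.1, "ty": -0.6, "tz": 21.8, "ax": 0, "ay": 0, "az": 0, "claw": 2.0}, {"tx": -28.1, "ty": -0.6, "tz": 21.8, "ax": 0, "ay": 0, "az": 0, "claw": 2.0}, {"tx": -28.1, "ty": -0.6, "tz": 21.8, "ax": 0, "ay": 0, "az": 0, "claw": 2.0}, {"tx": -28.1, "ty": -0.6, "tz": 21.8, "ax": 0, "ay": 0, "az": 0, "claw": 2.0}])

```text
time: 27.42
eef_pos: [0.4116, 0.3019, 0.2275]
tcp_rot: [0.693, -0.15, 0.147, -0.69]
contact_force: [0.4, -0.2, -6.5]
opening: 0.305
```

```bash
python3 -c "
from h import *
mv(.411,.304,.1)"
```

```text
t 27.4167 tcp [0.4116 0.3019 0.2275] F [ 0.41 -0.21 -6.47] op 0.305 -> txyz cm [-0.11 12.75  0.22] rows 3.1
```

Call:
play_rows(steps=[{"tx": -0.1, "ty": 4, "tz": 0.1, "ax": 0, "ay": 0, "az": 0, "claw": 2.0}, {"tx": -0.1, "ty": 8, "tz": 0.1, "ax": 0, "ay": 0, "az": 0, "claw": 2.0}, {"tx": -0.1, "ty": 11, "tz": 0.1, "ax": 0, "ay": 0, "az": 0, "claw": 2.0}, {"tx": -0.1, "ty": 12.8, "tz": 0.1, "ax": 0, "ay": 0, "az": 0, "claw": 2.0}, {"tx": -0.1, "ty": 13.1, "tz": 0.1, "ax": 0, "ay": 0, "az": 0, "claw": 2.0}, {"tx": -0.1, "ty": 13.1, "tz": 0.1, "ax": 0, "ay": 0, "az": 0, "claw": 2.0}, {"tx": -0.1, "ty": 13.1, "tz": 0.1, "ax": 0, "ay": 0, "az": 0, "claw": 2.0}, {"tx": -0.1, "ty": 13.1, "tz": 0.1, "ax": 0, "ay": 0, "az": 0, "claw": 2.0}, {"tx": -0.1, "ty": 13.1, "tz": 0.1, "ax": 0, "ay": 0, "az": 0, "claw": 2.0}, {"tx": -0.1, "ty": 13.1, "tz": 0.1, "ax": 0, "ay": 0, "az": 0, "claw": 2.0}])

```text
time: 28.25
eef_pos: [0.4127, 0.3042, 0.1]
tcp_rot: [-0.691, 0.148, -0.149, 0.692]
contact_force: [-0.1, 0.5, -8.1]
opening: 0.306
```

Call:
play_rows(steps=[{"tx": 0, "ty": 0.1, "tz": 0, "ax": 0, "ay": 0, "az": 0, "claw": 2.0}, {"tx": 0, "ty": 0.1, "tz": 0, "ax": 0, "ay": 0, "az": 0, "claw": 2.0}, {"tx": 0, "ty": 0.1, "tz": 0, "ax": 0, "ay": 0, "az": 0, "claw": 2.0}])

```text
time: 28.5
eef_pos: [0.412, 0.304, 0.0981]
tcp_rot: [0.691, -0.149, 0.149, -0.691]
contact_force: [0.5, -0.4, -7.7]
opening: 0.301
```

Call:
play_rows(steps=[{"tx": 0, "ty": 0.1, "tz": 0, "ax": 0, "ay": 0, "az": 0, "claw": 2.0}, {"tx": 0, "ty": 0.1, "tz": 0, "ax": 0, "ay": 0, "az": 0, "claw": 2.0}, {"tx": 0, "ty": 0.1, "tz": 0, "ax": 0, "ay": 0, "az": 0, "claw": 2.0}])

```text
time: 28.75
eef_pos: [0.4125, 0.3041, 0.0975]
tcp_rot: [-0.691, 0.148, -0.149, 0.691]
contact_force: [0.4, 0.9, -5.4]
opening: 0.308
```

Call:
play_rows(steps=[{"tx": 0, "ty": 0.1, "tz": 0, "ax": 0, "ay": 0, "az": 0, "claw": 2.0}, {"tx": 0, "ty": 0.1, "tz": 0, "ax": 0, "ay": 0, "az": 0, "claw": 2.0}, {"tx": 0, "ty": 0.1, "tz": 0, "ax": 0, "ay": 0, "az": 0, "claw": 2.0}])

```text
time: 29.0
eef_pos: [0.4131, 0.3042, 0.0972]
tcp_rot: [-0.691, 0.148, -0.149, 0.692]
contact_force: [1.6, -1.9, -0.6]
opening: 0.303
```

Resting. Releasing and rising.

Call:
play_rows(steps=[{"tx": 0, "ty": 0, "tz": 0, "ax": 0, "ay": 0, "az": 0, "claw": 5.5}, {"tx": 0, "ty": 0, "tz": 0, "ax": 0, "ay": 0, "az": 0, "claw": 5.5}, {"tx": 0, "ty": 0, "tz": 0, "ax": 0, "ay": 0, "az": 0, "claw": 5.5}, {"tx": 0, "ty": 0, "tz": 0, "ax": 0, "ay": 0, "az": 0, "claw": 5.5}, {"tx": 0, "ty": -4, "tz": 0, "ax": 0, "ay": 0, "az": 0, "claw": 5.5}, {"tx": 0, "ty": -8, "tz": 0, "ax": 0, "ay": 0, "az": 0, "claw": 5.5}, {"tx": 0, "ty": -10, "tz": 0, "ax": 0, "ay": 0, "az": 0, "claw": 5.5}, {"tx": 0, "ty": -10, "tz": -20, "ax": 0, "ay": 0, "az": 0, "claw": 5.5}, {"tx": 0, "ty": -10, "tz": -20, "ax": 0, "ay": 0, "az": 0, "claw": 5.5}, {"tx": 0, "ty": -10, "tz": 0, "ax": 0, "ay": 0, "az": 0, "claw": 5.5}, {"tx": 0, "ty": -10, "tz": 0, "ax": 0, "ay": 0, "az": 0, "claw": 5.5}, {"tx": 0, "ty": -10, "tz": 0, "ax": 0, "ay": 0, "az": 0, "claw": 5.5}])

```text
time: 30.0
eef_pos: [0.4134, 0.3058, 0.1957]
tcp_rot: [-0.69, 0.149, -0.15, 0.692]
contact_force: [0.4, -0.3, -0.4]
opening: 0.64
```

```bash
python3 -c "
from h import *
survey('13');mv(.5,.0,.25)"
```

```text
top [150. 208.] 361 cap [0.5618 0.3272] ztop [0.1198 0.121  0.1218]
top [389. 215.] 335 cap [ 0.5587 -0.3027] ztop [0.1063 0.1074 0.1087]
top [152. 238.] 362 cap [0.4847 0.3183] ztop [0.1201 0.121  0.1224]
top [390. 242.] 345 cap [ 0.4886 -0.3024] ztop [0.1065 0.1082 0.1089]
top [159. 264.] 289 cap [0.4188 0.2996] ztop [0.1195 0.1209 0.1221]
side [235. 140.] 384 cap [0.563 0.328] ztop [0.1181 0.1194 0.1201]
side [210. 149.] 407 cap [0.486  0.3178] ztop [0.1181 0.1195 0.1205]
side [187. 159.] 439 cap [0.4154 0.3012] ztop [0.1184 0.1196 0.1207]
side [371. 306.] 723 cap [ 0.5588 -0.3006] ztop [0.1049 0.1059 0.1067]
side [340. 320.] 757 cap [ 0.489  -0.3006] ztop [0.1046 0.1057 0.1062]
t 30.1 tcp [0.4124 0.3044 0.196 ] F [ 0.07 -0.42  0.15] op 0.645 -> txyz cm [ 20.48  -5.4  -24.16] rows 7.7
```

Call:
play_rows(steps=[{"tx": 20.5, "ty": -5.4, "tz": -24.2, "ax": 0, "ay": 0, "az": 0, "claw": 5.5}, {"tx": 20.5, "ty": -5.4, "tz": -24.2, "ax": 0, "ay": 0, "az": 0, "claw": 5.5}, {"tx": 20.5, "ty": -5.4, "tz": -24.2, "ax": 0, "ay": 0, "az": 0, "claw": 5.5}, {"tx": 20.5, "ty": -5.4, "tz": -24.2, "ax": 0, "ay": 0, "az": 0, "claw": 5.5}, {"tx": 20.5, "ty": -5.4, "tz": -24.2, "ax": 0, "ay": 0, "az": 0, "claw": 5.5}, {"tx": 20.5, "ty": -5.4, "tz": -24.2, "ax": 0, "ay": 0, "az": 0, "claw": 5.5}, {"tx": 20.5, "ty": -5.4, "tz": -24.2, "ax": 0, "ay": 0, "az": 0, "claw": 5.5}, {"tx": 20.5, "ty": -5.4, "tz": -24.2, "ax": 0, "ay": 0, "az": 0, "claw": 5.5}, {"tx": 20.5, "ty": -5.4, "tz": -24.2, "ax": 0, "ay": 0, "az": 0, "claw": 5.5}, {"tx": 20.5, "ty": -5.4, "tz": -24.2, "ax": 0, "ay": 0, "az": 0, "claw": 5.5}, {"tx": 20.5, "ty": -5.4, "tz": -24.2, "ax": 0, "ay": 0, "az": 0, "claw": 5.5}])

```text
time: 31.02
eef_pos: [0.499, -0.0005, 0.2498]
tcp_rot: [-0.691, 0.149, -0.148, 0.691]
contact_force: [0.0, 0.7, -1.1]
opening: 0.646
```

```bash
python3 -c "
from h import *
survey('14')
for n,c,a,L in(('crate',(.4873,.3163),9.1,[(.5624,.3276),(.4855,.318),(.415,.302)]),('tray',(.4898,-.3007),-6,[(.5587,-.3017),(.4888,-.3015)])):
    a=np.radians(a);u=np.array([np.cos(a),np.sin(a)]);v=np.array([-u[1],u[0]])
    for p in L: q=np.array(p)-c;print(n,(q@u).round(4),(q@v).round(4))
"
```

```text
top [150. 208.] 365 cap [0.5618 0.3275] ztop [0.1198 0.1216 0.1224]
top [389. 215.] 335 cap [ 0.5575 -0.3027] ztop [0.1063 0.1075 0.1083]
top [152. 238.] 364 cap [0.4847 0.3184] ztop [0.1196 0.1207 0.1221]
top [390. 242.] 346 cap [ 0.4887 -0.3017] ztop [0.1063 0.1074 0.1081]
top [158. 265.] 364 cap [0.4151 0.2998] ztop [0.1196 0.1211 0.122 ]
side [235. 140.] 388 cap [0.5634 0.3267] ztop [0.1179 0.1196 0.1207]
side [210. 149.] 403 cap [0.4865 0.3193] ztop [0.1179 0.1197 0.1204]
side [187. 159.] 439 cap [0.4167 0.3027] ztop [0.1182 0.1195 0.1207]
side [371. 306.] 723 cap [ 0.5587 -0.3002] ztop [0.1048 0.1055 0.1063]
side [340. 320.] 770 cap [ 0.4896 -0.3008] ztop [0.1048 0.1054 0.1065]
crate 0.0759 -0.0007
crate -0.0015 0.002
crate -0.0737 -0.0027
tray 0.0686 0.0062
tray -0.0009 -0.0009
```

View pics/top14.png

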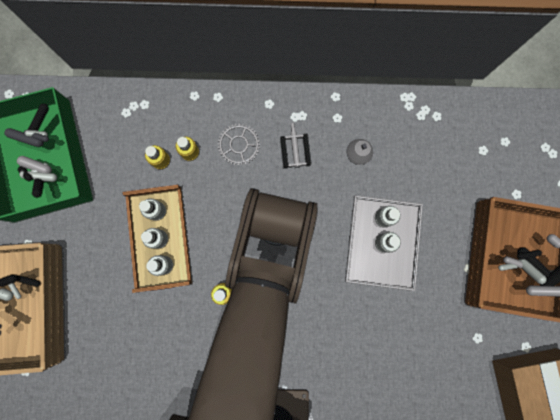

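View pics/side14.png

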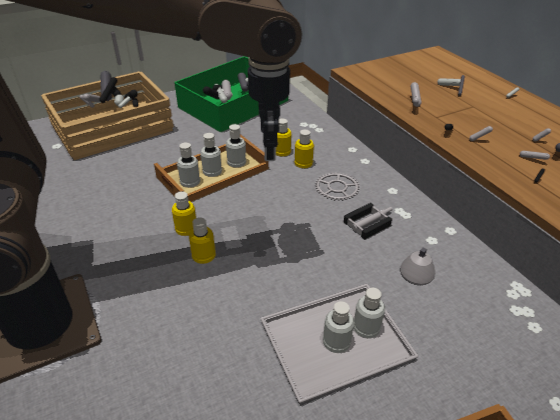

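Final pictures: three canisters in the crate with caps up (side view (187,160), (210,150), (235,142)), and two in the tray with caps down ((340,320), (371,306)). The bystanders have not moved and the arm is clear. Handing in.

```bash
python3 -c "
from h import *
print(ctrl.sign_off())"
```

```text
the job is handed in; nothing more can be done
None
```

All five grey canisters are sorted, and I handed the job in at about 31 s of the 208 s allowed. I lifted each one by its cap to feel its weight.

- **Packed:** three canisters pulled about 7–9 N. They stand in the crate, hung from their caps so the caps came fully up, then lowered until the floor took the weight.
- **Empty:** two canisters pulled about 1.3–2.5 N. They stand in the tray, with the caps pressed down against a hard stop at about 17 N.

**Last checks:**
- **Crate:** cap tops measured 119.5–121 mm above the table (120 mm is fully up). All three canisters are within 76 mm of the crate's middle along its length and 3 mm across.
- **Tray:** cap tops measured 105.5–107.5 mm (105 mm is home), both within 69 mm and 6 mm of the middle. The top camera reads about 1.5–2 mm higher than the side camera, within the calibration error. On its numbers alone the tray caps would read up to 2.5 mm up. I rely on the side camera and the hard stop for calling them closed.
- **Everything else:** the chainring, pedal, headlamp and yellow look-alikes appear not to have moved, and the arm touched nothing at the end. None of the canisters was seen to be knocked aside.

One hiccup: setting down the first packed canister, I pressed its cap with about 5 N. I lifted it again to re-seat the cap, and it measured fully up afterwards.

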